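Check-weigh a kit carton

TASK

Check-weigh the test-kit carton that stands askew on the white infeed table of the bench scale. With the fingers against its outside, square it up and push it along the lane until its whole base stands on the steel weighing plate; then take the hand off so that the plate alone carries it, and press and release the round key on the console to store the weight. Neither the carton nor the robot may touch the bar guard at any time (its two side rails or its back bar), the carton is only pushed, never lifted or tipped, the key is not pressed before the carton is in place, and the timer, stamp and closed cup are left where they are.

Things in the scene. Friction and masses are not known exactly. Their poses are not given: they have to be found in the camera images.
- scale: Bench check-weigher, fixed to the table: flat grey housing 328 x 284 mm on four feet. Origin at table height, midway across, on the line where the white infeed table ends and the steel plate begins. Its x points along the lane in the pushing direction (away from the robot), y to the left across the lane, z up. In this frame the carton's lane is centred on y = 0. The key console (display slope up to 56 mm high) is joined to the right side, x -113 to +3 mm, y -234 to -156 mm.
- infeed: White infeed table, fixed to the scale, no rails beside it; same origin and axes as the scale. Its flat top is 45 mm above the work surface, from x = -165 to -2 mm and 276 mm wide (246 mm wide in the first 14 mm). The carton starts here.
- plate_center (a point): Centre of the top of the steel weighing plate, 148 mm along the lane (x) x 220 mm across (y); axes as the scale's. It lies at x = +75.5 mm, y = 0 of the scale. The unloaded top is 43.5 mm above the work surface (1.5 mm below the infeed table, with a 3 mm gap between), and sinks 1.5 to 3 mm more on a soft spring under the carton.
- plate (a joint): How far the weighing plate has sunk, m: 0 unloaded, about 0.0018 to 0.0029 with the whole carton on it (spring 1500 N/m, end of travel 0.006).
- guard: Bar guard, fixed to the scale, round it in a U: steel bar of 8 mm diameter, bar centre 75 mm above the work surface (30 mm above the infeed table), on four posts; same origin and axes as the scale. The side rails run from x = 18 to 157 mm with inner faces at y = +-117.5 mm (235 mm apart); from x = 0 to 18 mm they flare out to y = +-130 mm. The back bar's inner face is at x = 153.5 mm. It must not be touched.
- carton: Loose white and blue test-kit carton with leaflets sticking out of its top, about 0.35 kg. Origin at the centre of its base, 3 mm below the cardboard. Its own x is the short way, along the lane: rear face (towards the robot, printed) at x = -59 mm, front face at x = +62 mm. Sides at y = -104 and +104 mm (208 mm wide across the lane). Walls are upright from the base to 105 mm, closed top at up to 117 mm; leaflets up to 151 mm, paper to look at. It slides on its base.
- carton_rear (a point): Middle of the carton's rear face, 50 mm above the carton's origin; axes as the carton's.
- key (a joint): Travel of the round key, m: 0 up, 0.005 fully down; it springs back when let go. Fully down takes 4 N.
- key_top (a point): Centre of the top of the round white key, 28 mm across, that sticks up from the console in front of its display; pressed straight down.
- timer: Bystander: flat square count-down timer, 66 x 66 x 18 mm, origin under its centre, right of the console, on its robot side.
- stamp: Bystander: dark self-inking stamp, 40 x 67 x 78 mm high, origin under its centre, beyond the cup on the raised table edge.
- closed_cup: Bystander: specimen cup with a yellow screw lid, 68 mm across, 62 mm high, origin under its centre, right of the console.

How it is judged:
By the outcome, as a careful person would: the job done as asked, in the order asked, and still so for the second after the job is handed in, with the robot touching nothing.
It also fails if it takes over 69 s, if anything falls off the work surface, if the arm or the gripper's body presses on something with over 40 N, if the wrist force passes 120 N, or if a joint passes its speed limit or range.

ROBOT

A 7-joint arm with a two-finger parallel gripper is mounted at the origin on the work surface; the furniture and walls round the work are solid. World frame = base frame: x ahead of the robot, y to its left, z up, the work surface at z = 0. Lengths are in mm, angles in rad, forces in N, time in s.
With the tool pointing down it reaches from about 425 to 800 mm from the base axis. Payload 8.3 kg.
Tool frame: the origin (TCP) lies midway between the tips of the shut fingers; the grasp point (between the pads) lies 19 mm behind it (bot.tcp_to_grasp is the distance from the TCP to the grasp point, in mm); y points along the fingers, z is the direction in which the jaws open and shut, and the axes are right-handed (so a half turn about y gives the same grasp; the last joint's range is limited). The gripper opens to 85 mm and grips with 20 to 120 N. Pads are 22 mm wide; open, the fingers measure 114 mm over their backs; the gripper's body (76 mm by 85 mm) begins 54 mm behind the grasp point. The pads swing forward as they close: fully open they stand 13 mm farther back than shut.
Start: joints at [1.049, 0.383, 0.016, 1.37, -0.006, 1.388, -0.046], TCP at [276.827, -560.33, 231.279] pointing down, gripper open.
Joint ranges: [-2.95, 2.95], [-0.25, 2.06], [-1.52, 1.56], [0.18, 2.33], [-1.44, 4.58], [0.02, 2.06], [-3.01, 3.01]. Speed limits (rad/s): [2.39, 2.39, 3.01, 3.01, 3.14, 3.14, 3.14].

INTERFACE

Orientations are given as a 3x3 rotation matrix whose columns are the frame's x, y, z axes.
In Python, from bench import bot gives the robot as it stands.
- The arm moves only by the shell command python3 -m inch 'ROWS' [FORCE]. ROWS is JSON, a list of rows, each a list of 3 entries, a list of its own where there are three numbers: the shift along the world's x, y, z in mm, then the turn, a rotation vector about the world's x, y, z in degrees, then the opening, from 0 (shut) to 1 (fully open). A call has 1 to 20 rows; each row shifts and turns the commanded pose from where the row before left it; what a row does not reach is not made up. A row lasts 1/12 s, in which the tool goes at most 41.7 mm and 7.16 degrees, less where a joint would pass 70% of its speed; a pose out of reach is approached as far as the arm can. A call is refused whole if a number of a shift passes 41.7 or a number of a turn 7.16, either way. A call with a gripper value outside its range is refused whole. The fingers move at their own pace and stop on an object; FORCE is the grip in N (left out, the last holds). Time passes only in rows, so rows that do not move let the fingers close. It gives the time, the measured TCP pose, the force and the opening at its end, in the units of the state.
- bot.observe(): the state, without advancing time (a new reading comes with each control period).
- bot.snapshot(name): name is "scene" or "top" or "wrist"; returns (picture, depth): 420x560x3 uint8, red, green, blue; 420x560 float32, mm along the optical axis (not along the pixel's ray), 0 where there is no reading.
- bot.camera_model(name): a dict with "fx", "fy", "cx", "cy" (pixels), "origin" and "rotation" of the camera in the world. Camera axes: x right, y up, looking along -z (the intrinsics and any distortion apply to the point x, -y, -z); pixel columns grow to the right and rows downward; lengths in mm; the calibration is good to about 2 mm. The wrist camera is an equidistant fisheye: a pixel r from the principal point sees the ray r / f radians off the axis. A picture is of the moment at which its call begins: read the wrist's pose just before it. camera_model takes no time and is no camera call; for the wrist camera it gives the pose at the moment of the call.
- bot.sign_off(): hands the job in, once; it reports no verdict.
Trained networks look in the newest picture that a camera, given by its name, has taken for a name from the list of things; names that differ only in an ending like _2 or _b are one class to them, and where a whole thing is asked for, a point or a joint stands for the part that bears it (a point fixed in the world has none). Each returns a list of dicts, best first, with "p" (0 to 1); they miss things now and then, are a little off and sometimes report something else, mostly with a low value. They report only what shows in the picture. A call takes as long as a camera call.
- bot.outline_of(camera, label): "region" (420x560 bool, what is visible of it) and "bbox" ([left, top, width, height] in pixels, round what is visible of it).
The state is a dict: "clock": time; "joint_positions": joint angles; "joint_velocities": joint speeds; "tau": joint torques, N m; "eef_pos": TCP position; "orientation": TCP orientation; "force": force on the tool from outside, world axes, zero at the start; "moment": the same for the moment, N m; "grip_width": finger opening in mm.
Only numpy, scipy, OpenCV 4.12 (cv2) and the standard library are available. Lean on these libraries where they do the work, as an engineer would, in place of code of your own. Each camera call takes 0.05 s, during which the arm holds its last target.

## Working session

There is one attempt and no reset: what is moved stays moved. The work goes in short steps, Python scripts to look and compute and a shell command to move; the robot and the scene stay as the last step left them, time stands still between calls to the robot, and variables do not carry over. Pictures are saved under pics/ and viewed, and the job is handed in when it is done.

```bash
ls; mkdir -p pics
cat > h.py <<'E'
import numpy as np, cv2
from bench import bot
np.set_printoptions(precision=2,suppress=True)
def snap(cam,name):
    m=bot.camera_model(cam); p,d=bot.snapshot(cam)
    cv2.imwrite(f'pics/{name}.png',p[:,:,::-1]); np.savez(f'{name}.npz',p=p,d=d,o=m['origin'],R=m['rotation'],k=[m['fx'],m['fy'],m['cx'],m['cy']])
    return p,d,m
def cloud(d,m):
    v,u=np.mgrid[0:420,0:560]
    x=(u-m['cx'])/m['fx']*d; y=(v-m['cy'])/m['fy']*d
    P=np.stack([x,-y,-d],-1)
    return P@np.array(m['rotation']).T+np.array(m['origin'])
E
python3 - <<'E'
from h import *
s=bot.observe(); print(s)
for c in('scene','top'):
    p,d,m=snap(c,c+'0'); print(c,m)
E
```

```text
pics
{'clock': 0.0, 'joint_positions': array([ 1.05,  0.38,  0.02,  1.37, -0.01,  1.39, -0.05]), 'joint_velocities': array([ 0., -0.,  0., -0., -0., -0.,  0.]), 'tau': array([  0.  , -62.76,   0.84, -37.18,   0.02,   0.01,   0.  ]), 'eef_pos': array([ 276.62, -559.88,  230.24]), 'orientation': array([[-0.9 , -0.  ,  0.44],
       [-0.44,  0.  , -0.9 ],
       [ 0.  , -1.  , -0.  ]]), 'force': array([ 0.39,  0.36, -0.26]), 'moment': array([ 0.02,  0.02, -0.01]), 'grip_width': 85.18245700732311}
scene {'fx': 529.9751045565253, 'fy': 529.9751045565253, 'cx': 274.72633156612545, 'cy': 210.21973360439193, 'origin': array([1190.5 ,  415.94,  984.6 ]), 'rotation': array([[-0.7 , -0.5 ,  0.52],
       [ 0.72, -0.5 ,  0.49],
       [ 0.02,  0.71,  0.7 ]])}
top {'fx': 502.4899776318637, 'fy': 502.4899776318637, 'cx': 275.29797150519164, 'cy': 212.60715964592382, 'origin': array([ 408.01, -209.24, 1090.96]), 'rotation': array([[ 0.01,  0.99, -0.14],
       [-1.  ,  0.01, -0.  ],
       [-0.  ,  0.14,  0.99]])}
```

View pics/scene0.png

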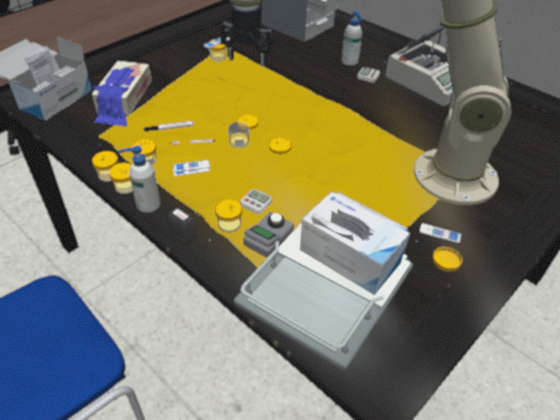

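View pics/top0.png

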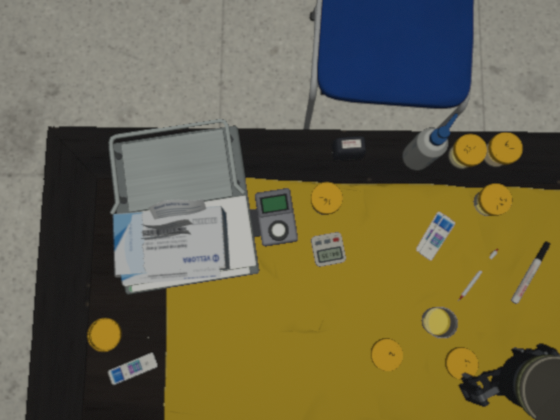

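The top view shows the scale at about (180,200), carton at (180,240) turned on the infeed, key at (278,230), timer (328,248), cup (326,198) and stamp (348,147). I'll get the geometry from depth next.

Run:
```python
from h import *
for c in('scene','top'):
    for l in('scale','carton','key','infeed','guard','plate_center','timer','closed_cup','stamp'):
        try:
            r=bot.outline_of(c,l)
        except Exception as e: print(l,e); continue
        print(c,l,[(round(q['p'],2),q['bbox']) for q in r][:3])
        if r: np.save(f'm_{c}_{l}.npy',r[0]['region'])
for c in('scene','top'):
    z=np.load(c+'0.npz'); m=dict(zip(('fx','fy','cx','cy'),z['k']),origin=z['o'],rotation=z['R'])
    P=cloud(z['d'],m); np.save(f'P_{c}.npy',P)
    import os
    for l in('carton','key','infeed','guard','plate_center'):
        if os.path.exists(f'm_{c}_{l}.npy'):
            q=P[np.load(f'm_{c}_{l}.npy')&(z['d']>0)]; print(c,l,len(q),np.percentile(q,[1,50,99],axis=0).tolist())
im=cv2.imread('pics/top0.png')[110:310,90:350]
cv2.imwrite('pics/topz.png',cv2.resize(im,None,fx=3,fy=3,interpolation=cv2.INTER_CUBIC))
print(bot.observe()['clock'])
```

```text
scene scale [(0.69, [233.5, 211.4, 178.4, 160.7]), (0.52, [299.8, 191.1, 108.8, 105.3]), (0.42, [246.5, 261.1, 120.3, 93.9])]
scene carton [(0.66, [300.4, 193.3, 108.9, 102.6]), (0.42, [212.9, 199.1, 26.8, 33.9])]
scene key []
scene infeed [(0.92, [275.5, 220.4, 134.1, 91.4])]
scene guard []
scene plate_center [(0.58, [246.9, 258.7, 119.9, 94.6])]
scene timer [(0.8, [238.5, 190.4, 30.2, 21.5])]
scene closed_cup [(0.89, [214.8, 200.3, 24.4, 31.8]), (0.44, [271.3, 212.9, 13.3, 8.5])]
scene stamp [(0.57, [168.3, 205.7, 26.9, 40.6])]
top scale [(0.67, [108.5, 121.1, 188.7, 173.3])]
top carton [(0.64, [112.2, 199.8, 117.2, 84.9])]
top key []
top infeed [(0.71, [125.4, 196.7, 132.9, 96.0])]
top guard []
top plate_center [(0.65, [122.1, 129.7, 108.3, 81.0])]
top timer [(0.88, [312.3, 233.4, 33.5, 29.8])]
top closed_cup [(0.84, [310.4, 182.9, 33.2, 33.7])]
top stamp [(0.77, [334.6, 135.0, 34.5, 27.7])]
scene carton 6782 [[417.0185978836687, -102.41536701489666, 48.060212852150975], [517.8444308627355, 13.21928959192033, 146.40497228389432], [551.5261510417535, 99.9106158611478, 184.388101217
[... 317 characters left out ...]
2360431671066, 41.69360241467348], [727.224749103224, 118.49262545464903, 75.2424873560802]]
top carton 8297 [[409.17267980791956, -112.10761656264563, 83.73157622331944], [479.4932743142166, -14.481895226466378, 150.748350830925], [552.0256393971177, 91.80562323192656, 184.70775015805964]]
top infeed 2459 [[390.88927027188436, -162.54765616083975, 37.77308253868272], [484.33081343468126, -123.62780037296055, 44.767372567927396], [583.377929816272, 83.69717876492764, 49.84699935713921]]
top plate_center 6726 [[563.5459321468506, -105.26603794103399, 38.89858602016682], [644.0308266981102, 4.1043547709208354, 43.511952593212754], [724.1191061524743, 115.06561784195178, 48.03989760695248]]
1.0
```

View pics/topz.png

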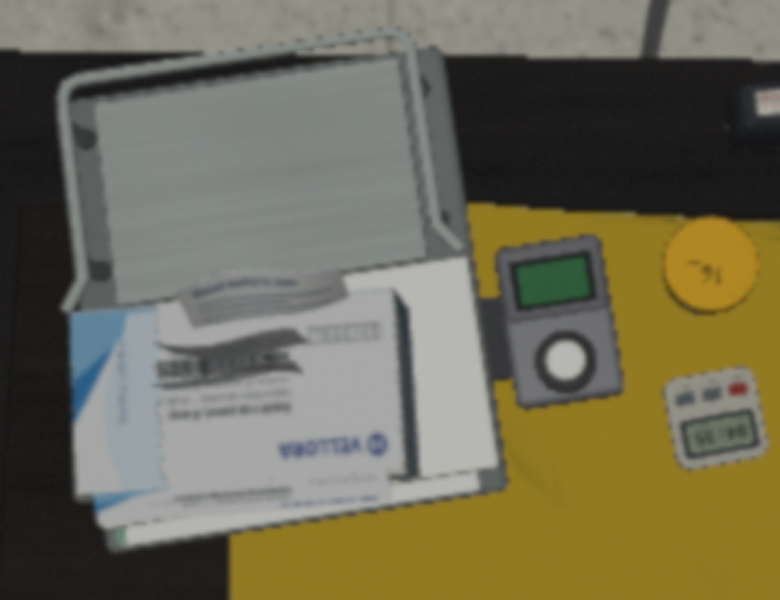

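Run:
```python
from h import *
from scipy.optimize import least_squares
Pt=np.load('P_top.npy');Ps=np.load('P_scene.npy')
# plate by mask, minAreaRect
for c,P in(('top',Pt),('scene',Ps)):
    for l,zl,zh in(('plate_center',36,52),('carton',150,167)):
        M=np.load(f'm_{c}_{l}.npy'); q=P[M]; q=q[(q[:,2]>zl)&(q[:,2]<zh)]
        r=cv2.minAreaRect(q[:,:2].astype(np.float32)); print(c,l,len(q),q[:,2].mean(),r)
# height-binned carton extent
A=np.vstack([Pt.reshape(-1,3),Ps.reshape(-1,3)])
for n,P in(('top',Pt.reshape(-1,3)),('scene',Ps.reshape(-1,3))):
    B=P[(P[:,0]>360)&(P[:,0]<600)&(abs(P[:,1])<170)]
    h=np.histogram(B[:,2],bins=range(0,200,10));print(n,h[0])
# top image: white infeed edges
import itertools
z=np.load('top0.npz')
import matplotlib
```

```text
top plate_center 6698 43.53438986599357 ((643.6317138671875, 5.620361328125), (148.84274291992188, 220.54100036621094), 9.609864234924316)
top carton 4455 152.8002118679267 ((481.57373046875, -7.142112731933594), (123.5978775024414, 204.09646606445312), 5.988319396972656)
scene plate_center 5389 41.64686095908657 ((641.8116455078125, 5.628044128417969), (155.26759338378906, 221.5018768310547), 9.883851051330566)
scene carton 1133 153.28484605722056 ((485.0557556152344, -5.665229797363281), (118.43400573730469, 201.9103240966797), 5.595924377441406)
top [3216   19  646  338 3681   41   26  136   57   30   30   35   40  111
 2901 4224  342  323  230]
scene [ 382   71  510  539 2810  293  283  404  290  314  337  325  340  381
 2308 1027  167  250  181]Traceback (most recent call last):
  File "<stdin>", line 17, in <module>
ModuleNotFoundError: No module named 'matplotlib'
```

```bash
cat > fit.py <<'E'
from h import *
from scipy.optimize import least_squares
def fitrect(q,x0,x1,y0,y1,init):
    """points on the outline of a rectangle (own frame bounds): distance to boundary"""
    def res(p):
        c,s=np.cos(p[2]),np.sin(p[2]); d=q[:,:2]-p[:2]
        X=d[:,0]*c+d[:,1]*s; Y=-d[:,0]*s+d[:,1]*c
        dx=np.maximum(x0-X,X-x1); dy=np.maximum(y0-Y,Y-y1)
        return np.maximum(dx,dy)
    r=least_squares(res,init,loss='soft_l1',f_scale=2.,x_scale=[1,1,.01]); e=res(r.x)
    return r.x,np.median(abs(e)),e
E
python3 - <<'E'
from fit import *
Pt=np.load('P_top.npy');Ps=np.load('P_scene.npy')
for c,P in(('top',Pt),('scene',Ps)):
    # plate outline
    M=np.load(f'm_{c}_plate_center.npy').astype(np.uint8)
    z=np.load(c+'0.npz');o=z['o']
    cn=max(cv2.findContours(M,cv2.RETR_EXTERNAL,cv2.CHAIN_APPROX_NONE)[0],key=len)[:,0]
    # ray to plane z=43.5
    k=z['k'];ray=np.stack([(cn[:,0]-k[2])/k[0],-(cn[:,1]-k[3])/k[1],-np.ones(len(cn))],-1)@z['R'].T
    q=o+ray*((43.5-o[2])/ray[:,2])[:,None]
    x,m,e=fitrect(q,-74,74,-110,110,[643,5,.15]);print(c,'plate',x[:2],np.degrees(x[2]),m)
    # cloud band faces of carton
    B=P.reshape(-1,3);B=B[(B[:,0]>370)&(B[:,0]<600)&(abs(B[:,1])<150)&(B[:,2]>58)&(B[:,2]<142)]
    x,m,e=fitrect(B,-59,62,-104,104,[485,-6,.1]);print(c,'carton',len(B),x[:2],np.degrees(x[2]),m,np.percentile(e,[5,95]))
    np.save('B_'+c,B)
B=np.vstack([np.load('B_top.npy'),np.load('B_scene.npy')])
x,m,e=fitrect(B,-59,62,-104,104,[485,-6,.1]);print('both',x[:2],np.degrees(x[2]),m)
E
```

```text
top plate [643.44   5.5 ] 9.295351969266127 1.730065715439764
top carton 649 [474.52  -6.48] 2.4538486909223463 3.0890108680685344 [-2.46 55.97]
scene plate [633.78   6.04] 8.20236596188183 5.875628264361936
scene carton 2860 [480.21  -7.94] 5.062614133909312 0.8751526821674602 [-2.31 11.66]
both [480.01  -7.41] 4.883669259571547 1.106440762527356
```

```bash
cat > ov.py <<'E'
from fit import *
def proj(P,z):
    q=(np.asarray(P,float)-z['o'])@z['R']; k=z['k']
    return np.stack([k[2]+k[0]*q[:,0]/-q[:,2], k[3]+k[1]*(-q[:,1])/-q[:,2]],-1)
def T(p,loc):
    loc=np.asarray(loc,float);c,s=np.cos(p[2]),np.sin(p[2])
    return np.stack([p[0]+c*loc[:,0]-s*loc[:,1],p[1]+s*loc[:,0]+c*loc[:,1],loc[:,2]],-1)
def box(x0,x1,y0,y1,z):return [[x0,y0,z],[x1,y0,z],[x1,y1,z],[x0,y1,z],[x0,y0,z]]
def overlay(name,scale,carton,crop,f,out):
    z=np.load(name+'.npz');im=z['p'][:,:,::-1]
    l,t,r,b=crop; im=cv2.resize(im[t:b,l:r],None,fx=f,fy=f,interpolation=cv2.INTER_CUBIC)
    def line(P,col):
        q=((proj(P,z)-[l,t]+.5)*f*8).astype(np.int32); cv2.polylines(im,[q.reshape(-1,1,2)],False,col,1,cv2.LINE_AA,3)
    if scale is not None:
        for b_ in(box(1.5,149.5,-110,110,43.5),box(-165,-2,-138,138,45)): line(T(scale,b_),(0,0,255))
        line(T(scale,[[0,-134,75],[18,-121.5,75],[157.5,-121.5,75],[157.5,121.5,75],[18,121.5,75],[0,134,75]]),(0,255,255))
    if carton is not None:
        zb=45 if len(carton)<4 else carton[3]
        for h in(zb,zb+108): line(T(carton,box(-59,62,-104,104,h)),(0,255,0))
    cv2.imwrite(f'pics/{out}.png',im)
E
python3 - <<'E'
from ov import *
th=np.radians(9.3)
sc=[643.4-75.5*np.cos(th),5.5-75.5*np.sin(th),th]; print(sc)
ca=[480,-7.4,np.radians(4.9)]
overlay('top0',sc,ca,(95,110,275,310),4,'ovt')
overlay('scene0',sc,ca,(225,180,425,370),4,'ovs')
E
```

```text
[np.float64(568.8923934112861), np.float64(-6.701088493303766), np.float64(0.16231562043547265)]
```

View pics/ovt.png

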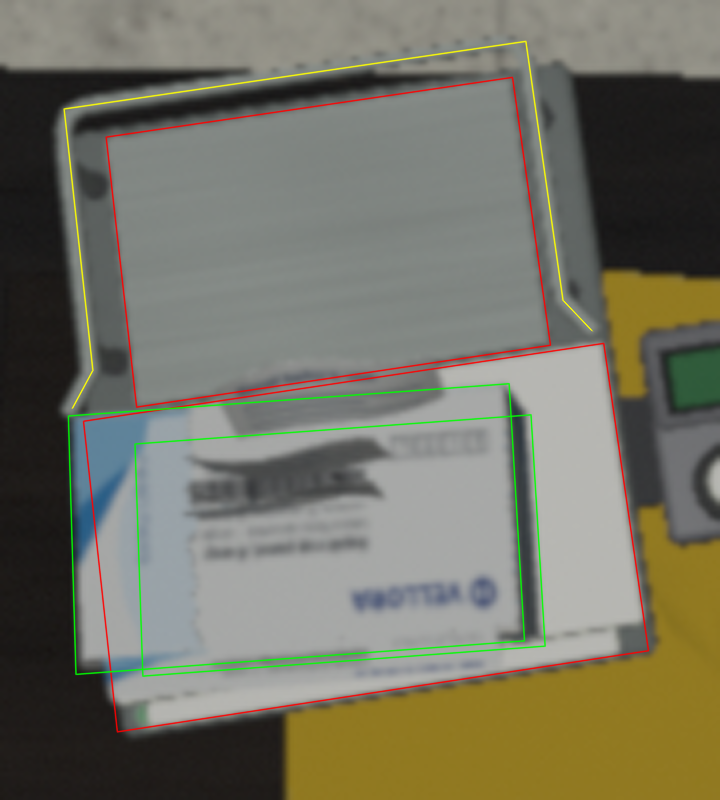

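View pics/ovs.png

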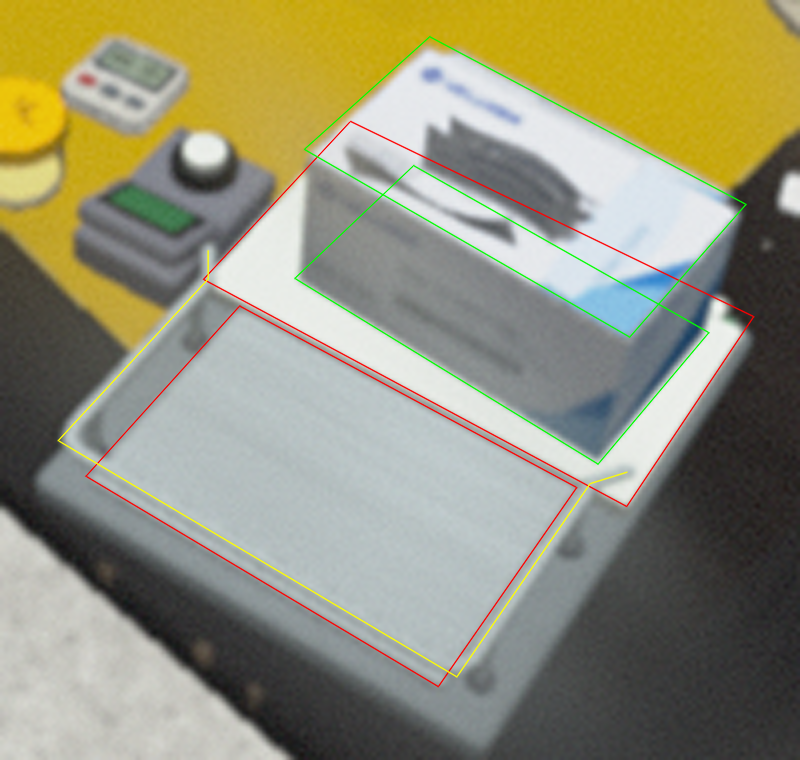

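The top overlay matches the scale well: red plate corners at (107,137) and (549,345), scale yaw about 9.3°. In the scene view the carton model (green) also sits on the carton, at yaw about 5°, so it is about 14 mm left of the lane centre and turned about −4.4°. I'll go over it to its left side first and square and centre it there with two fingertips.

```bash
python3 -m inch '[[[14,34,0.5],[0,0,3.67],0.6],[[14,34,0.5],[0,0,3.67],0.6],[[14,34,0.5],[0,0,3.67],0.6],[[14,34,0.5],[0,0,3.67],0.6],[[14,34,0.5],[0,0,3.67],0.6],[[14,34,0.5],[0,0,3.67],0.6],[[14,34,0.5],[0,0,3.67],0.6],[[14,34,0.5],[0,0,3.67],0.6],[[14,34,0.5],[0,0,3.67],0.6],[[14,34,0.5],[0,0,3.67],0.6],[[4,35.7,0.5],[0,0,3.67],0.6],[[4,35.7,0.5],[0,0,3.67],0.6],[[4,35.7,0.5],[0,0,3.67],0.6],[[4,35.7,0.5],[0,0,3.67],0.6],[[4,35.7,0.5],[0,0,3.67],0.6],[[4,35.7,0.5],[0,0,3.67],0.6],[[4,35.7,0.5],[0,0,3.67],0.6],[[4,35.7,0.5],[0,0,3.67],0.6],[[4,35.7,0.5],[0,0,3.67],0.6],[[4,35.7,0.5],[0,0,3.67],0.6]]'
python3 - <<'E'
from h import *
snap('wrist','w1')
s=bot.observe();print(s['clock'],s['eef_pos'],s['orientation'],s['joint_positions'],s['grip_width'])
m=bot.camera_model('wrist');print(m)
E
```

```text
clock: 2.67
eef_pos: [456.8, 138.4, 241.7]
orientation: [[0.171, 0.001, 0.985], [-0.985, -0.0, 0.171], [0.0, -1.0, 0.001]]
force: [1.1, -0.9, -0.4]
grip_width: 51.4
2.7167 [456.09 146.26 242.16] [[ 0.18  0.    0.98]
 [-0.98  0.    0.18]
 [-0.   -1.    0.  ]] [ 0.28  0.11 -0.7   1.71  0.07  1.34 -0.25] 51.163538571428184
{'fx': 325.19226210127806, 'fy': 325.19226210127806, 'cx': 275.88325223593057, 'cy': 209.82144347658013, 'origin': array([441.76, 216.83, 385.4 ]), 'rotation': array([[ 0.98, -0.18, -0.05],
       [ 0.18,  0.94,  0.28],
       [ 0.  , -0.28,  0.96]])}
```

View pics/w1.png

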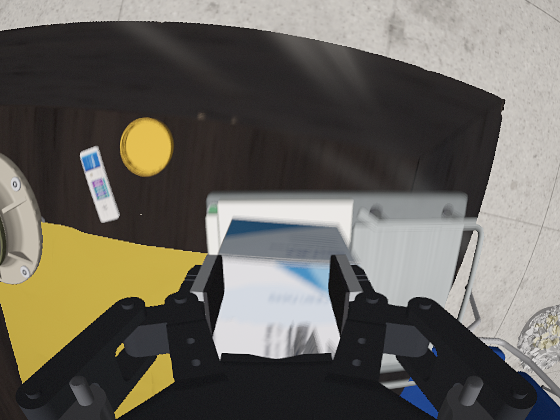

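The wrist view shows the carton's left face at (220–350, 220–255) below and between the fingers, with free space to its left. I'll go down.

```bash
python3 -m inch '[[[0,0,0],[0,0,0],0.6],[[0,0,-29],[0,0,0],0.6],[[0,0,-29],[0,0,0],0.6],[[0,0,-29],[0,0,0],0.6],[[0,0,-29],[0,0,0],0.6],[[0,0,-29],[0,0,0],0.6],[[0,0,0],[0,0,0],0.6],[[0,0,0],[0,0,0],0.6]]'
python3 - <<'E'
from h import *
snap('wrist','w2');snap('scene','s2')
s=bot.observe();print(s['clock'],s['eef_pos'],s['orientation'],s['joint_positions'],s['grip_width'],s['force'])
E
```

```text
clock: 3.38
eef_pos: [456.0, 135.7, 95.7]
orientation: [[0.167, -0.003, 0.986], [-0.986, -0.001, 0.167], [0.0, -1.0, -0.003]]
force: [0.9, 0.4, 1.9]
grip_width: 51.2
3.4833 [457.95 136.7   98.04] [[ 0.17  0.    0.99]
 [-0.99  0.    0.17]
 [-0.   -1.    0.  ]] [ 0.25  0.25 -0.68  1.91  0.18  1.04 -0.34] 51.34775172565863 [-0.22 -0.42  1.18]
```

View pics/w2.png

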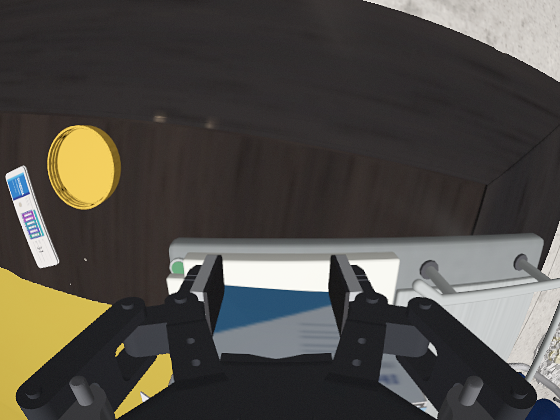

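View pics/s2.png

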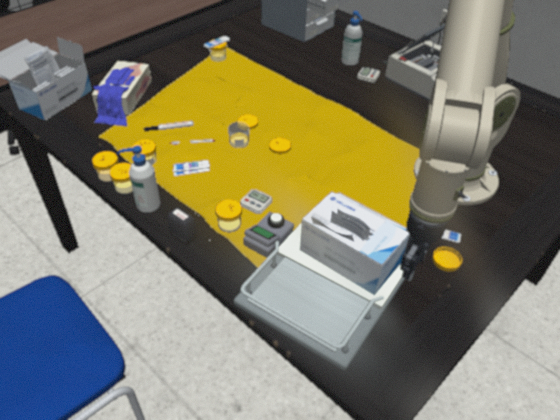

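```bash
cat > wc.py <<'E'
from ov import *
def wcloud(name):
    z=np.load(name+'.npz');k=z['k'];d=z['d']
    v,u=np.mgrid[0:420,0:560].astype(float)
    a=(u-k[2])/k[0];b=(v-k[3])/k[1];r=np.hypot(a,b);t=np.tan(r)/np.maximum(r,1e-9)
    P=np.stack([a*t*d,-b*t*d,-d],-1)@z['R'].T+z['o']; P[(d<=0)|(r>1.4)]=np.nan
    return P
E
python3 - <<'E'
from wc import *
for n in('w1','w2'):
    P=wcloud(n); q=P.reshape(-1,3)
    f=(q[:,2]>75)&(q[:,2]<140)&(q[:,0]>415)&(q[:,0]<530)&(q[:,1]>80)&(q[:,1]<115)
    g=q[f]
    if len(g)>50:
        vx,vy,x0,y0=cv2.fitLine(g[:,:2].astype(np.float32),cv2.DIST_HUBER,0,.1,.01).ravel();print(n,'left face',len(g),np.degrees(np.arctan2(vy,vx)),y0+vy/vx*(471-x0))
    w=(np.abs(q[:,2]-45)<4)&(q[:,0]>380)&(q[:,0]<580)&(q[:,1]>90)&(q[:,1]<160)
    im=np.load(n+'.npz')['p'].reshape(-1,3); g=q[w&(im.min(1)>190)]
    # left boundary of white infeed: max y per x bin
    xs=[];ys=[]
    for x in range(395,560,5):
        h=g[(g[:,0]>=x)&(g[:,0]<x+5)]
        if len(h)>8: xs.append(x+2.5);ys.append(h[:,1].max())
    if len(xs)>6:
        vx,vy,x0,y0=cv2.fitLine(np.float32(np.c_[xs,ys]),cv2.DIST_HUBER,0,.1,.01).ravel();print(n,'infeed left edge',np.degrees(np.arctan2(vy,vx)),len(xs)); print(np.c_[xs,ys].round(1)[::4].tolist())
E
```

```text
w1 left face 3252 5.1496053 96.186676
w1 infeed left edge 9.568161 32
[[397.5, 106.0], [417.5, 108.9], [437.5, 112.4], [457.5, 115.7], [477.5, 119.1], [497.5, 122.6], [517.5, 126.0], [537.5, 129.3]]
w2 left face 6134 5.0266438 96.347885
w2 infeed left edge 9.410319 30
[[397.5, 104.7], [427.5, 109.8], [447.5, 113.2], [467.5, 116.7], [487.5, 119.8], [512.5, 124.5], [532.5, 127.7], [552.5, 102.8]]
```

Tool and scale agree: infeed left edge sits at Y = 137.8 (expected 138), yaw 9.4°, carton yaw 5.1°. I'll push the left side in along −y of the lane.

```bash
python3 -m inch '[[[0.8,-5,0],[0,0,0],0.6],[[0.8,-5,0],[0,0,0],0.6],[[0.8,-5,0],[0,0,0],0.6],[[0.8,-5,0],[0,0,0],0.6],[[0.5,-3,0],[0,0,0],0.6],[[0.5,-3,0],[0,0,0],0.6],[[0.5,-3,0],[0,0,0],0.6],[[0.5,-3,0],[0,0,0],0.6],[[0.5,-3,0],[0,0,0],0.6],[[0.5,-3,0],[0,0,0],0.6],[[0.3,-2,0],[0,0,0],0.6],[[0.3,-2,0],[0,0,0],0.6],[[0,0,0],[0,0,0],0.6],[[0,0,0],[0,0,0],0.6]]'
python3 - <<'E'
from wc import *
snap('wrist','w3');snap('top','t3')
s=bot.observe();print(s['clock'],s['eef_pos'],s['orientation'],s['force'])
P=wcloud('w3'); q=P.reshape(-1,3)
g=q[(q[:,2]>85)&(q[:,2]<140)&(q[:,0]>440)&(q[:,0]<500)&(q[:,1]>60)&(q[:,1]<115)]
vx,vy,x0,y0=cv2.fitLine(g[:,:2].astype(np.float32),cv2.DIST_HUBER,0,.1,.01).ravel();print('left face',len(g),np.degrees(np.arctan2(vy,vx)),y0+vy/vx*(470-x0))
E
```

```text
clock: 4.65
eef_pos: [463.7, 94.1, 96.2]
orientation: [[0.168, -0.0, 0.986], [-0.986, -0.001, 0.168], [0.001, -1.0, -0.0]]
force: [-1.4, -0.3, -0.8]
grip_width: 51.3
4.75 [463.76  94.15  96.23] [[ 0.17  0.    0.99]
 [-0.99 -0.    0.17]
 [ 0.   -1.   -0.  ]] [-0.07 -0.42 -0.7 ]
left face 9625 8.530759 79.418846
```

View pics/w3.png

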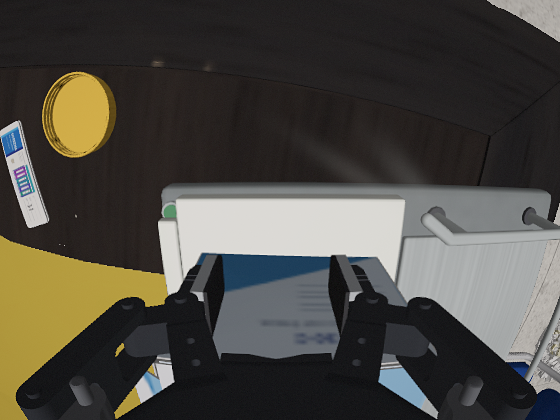

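View pics/t3.png

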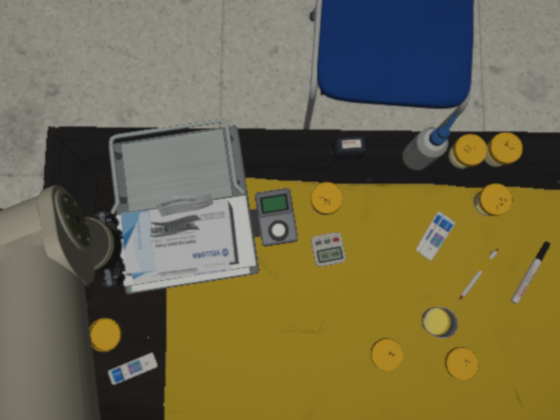

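```bash
cat > meas.py <<'E'
from wc import *
SC=[568.9,-6.7,np.radians(9.4)]
def tosc(q):
    c,s=np.cos(SC[2]),np.sin(SC[2]);d=np.asarray(q)[:,:2]-SC[:2]
    return np.c_[d[:,0]*c+d[:,1]*s,-d[:,0]*s+d[:,1]*c]
def carton_scene(n='scn',init=(480,-7,.15),shoot=True,zlo=58,zhi=140):
    if shoot: snap('scene',n)
    z=np.load(n+'.npz');m=dict(zip(('fx','fy','cx','cy'),z['k']),origin=z['o'],rotation=z['R'])
    P=cloud(z['d'],m).reshape(-1,3);im=z['p'].reshape(-1,3)
    B=P[(P[:,2]>zlo)&(P[:,2]<zhi)&(np.hypot(P[:,0]-init[0],P[:,1]-init[1])<150)&(im.max(1)>70)]
    x,md,e=fitrect(B,-59,62,-104,104,init)
    k=abs(e)<5; x,md,e=fitrect(B[k],-59,62,-104,104,x)
    s=tosc([x[:2]])[0]; print('carton world',x[:2],np.degrees(x[2]),'n',len(B),k.sum(),'med',md,' scale XY',s,'relyaw',np.degrees(x[2]-SC[2]))
    return x
E
python3 - <<'E'
from meas import *
carton_scene('scene0',shoot=False)
carton_scene('s2',shoot=False)
x=carton_scene('s4')
overlay('s4',SC,x,(225,180,425,370),4,'ovs4'); overlay('t3',SC,x,(95,110,275,310),4,'ovt3')
q=wcloud('w3').reshape(-1,3);im=np.load('w3.npz')['p'].reshape(-1,3);s=tosc(q)
w=(abs(q[:,2]-45)<5)&(im.min(1)>190)&(s[:,1]>120)&(s[:,1]<150)
print([ (x,round(s[w&(s[:,0]>x)&(s[:,0]<x+6)][:,1].max(),1)) for x in range(-140,-20,12)])
f=(q[:,2]>85)&(q[:,2]<145)&(s[:,1]<106)&(s[:,1]>92)
for x in range(-150,-20,10):
    h=f&(s[:,0]>x)&(s[:,0]<x+5)
    if h.sum()>20: print(x+2.5,np.median(s[h][:,1]).round(2),h.sum())
E
```

```text
carton world [480.26  -7.97] 5.223215746306463 n 2640 2531 med 0.7526197346826677  scale XY [-87.66  13.23] relyaw -4.176784253693538
carton world [480.29  -7.96] 5.194800350064842 n 2649 2514 med 0.7668524935478942  scale XY [-87.63  13.23] relyaw -4.2051996499351585
carton world [487.07 -24.12] 7.8937106861731525 n 2417 2247 med 0.8609422040691257  scale XY [-83.57  -3.82] relyaw -1.5062893138268476
[(-140, np.float64(137.5)), (-128, np.float64(137.3)), (-116, np.float64(137.3)), (-104, np.float64(137.4)), (-92, np.float64(137.5)), (-80, np.float64(137.7)), (-68, np.float64(137.6)), (-56, np.float64(137.9)), (-44, np.float64(137.7)), (-32, np.float64(137.8))]
-107.5 101.45 767
-97.5 101.24 784
-87.5 101.01 823
-77.5 100.8 769
-67.5 100.5 744
-27.5 98.87 167
```

View pics/ovs4.png

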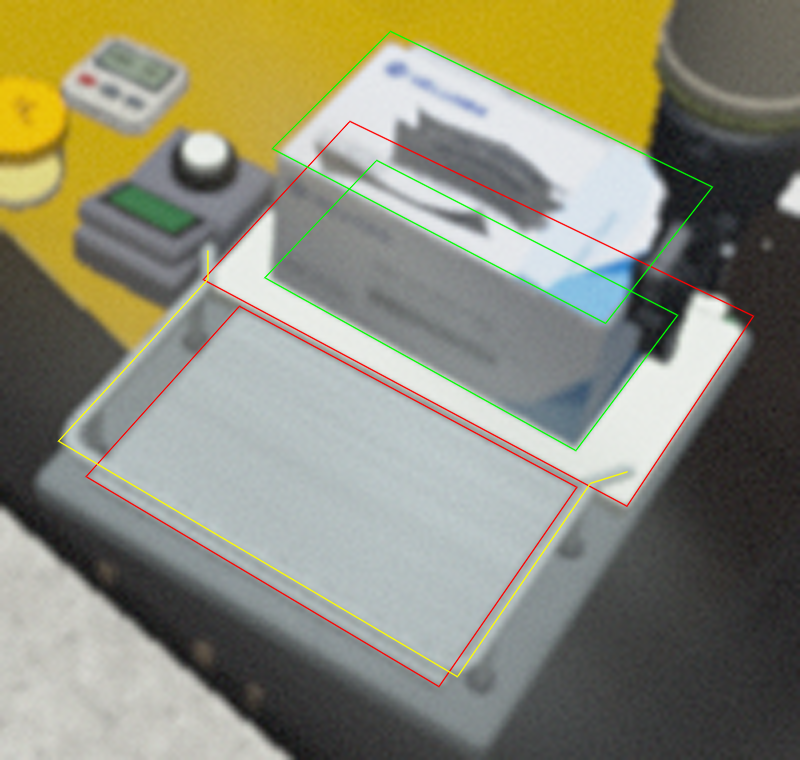

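View pics/ovt3.png

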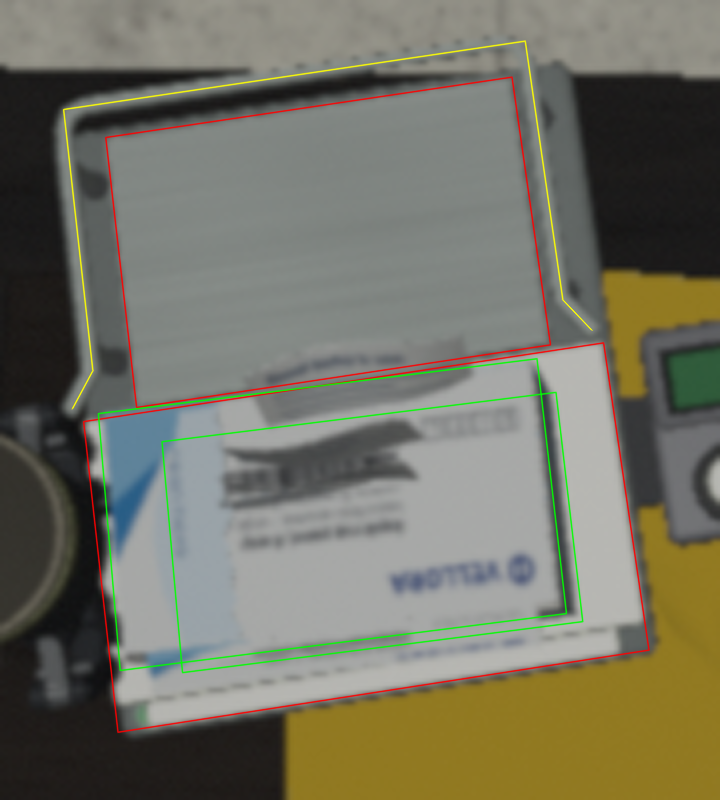

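The scene and wrist measurements agree: carton slightly past centre (Y ≈ −3), still about −1.2° off, X ≈ −83. I'll make these small corrections with the two-finger push from behind, so now I move to the rear.

```bash
python3 -m inch '[[[-3,15,0],[0,0,0],0.6],[[-3,20,0],[0,0,0],0.6],[[0,0,29],[0,0,0],0.6],[[0,0,29],[0,0,0],0.6],[[0,0,29],[0,0,0],0.6],[[0,0,29],[0,0,0],0.6],[[0,0,29],[0,0,0],0.6],[[-4,-13,0],[0,0,-6.95],0.9],[[-4,-13,0],[0,0,-6.95],0.9],[[-4,-13,0],[0,0,-6.95],0.9],[[-4,-13,0],[0,0,-6.95],0.9],[[-4,-13,0],[0,0,-6.95],0.9],[[-4,-13,0],[0,0,-6.95],0.9],[[-4,-13,0],[0,0,-6.95],0.9],[[-4,-13,0],[0,0,-6.95],0.9],[[-4,-13,0],[0,0,-6.95],0.9],[[-4,-13,0],[0,0,-6.95],0.9],[[-4,-13,0],[0,0,-6.95],0.9],[[-4,-13,0],[0,0,-6.95],0.9],[[-4,-13,0],[0,0,-6.95],0.9]]'
python3 -m inch '[[[0,0,0],[0,0,0],0.9],[[0,0,0],[0,0,0],0.9]]'
python3 - <<'E'
from meas import *
s=bot.observe();print(s['joint_positions'],tosc([s['eef_pos']]))
E
```

```text
clock: 6.47
eef_pos: [405.3, -40.1, 241.3]
orientation: [[-0.988, 0.0, 0.156], [-0.156, -0.0, -0.988], [-0.0, -1.0, 0.0]]
force: [0.2, -0.1, 0.9]
grip_width: 76.7
clock: 6.63
eef_pos: [405.6, -39.7, 241.3]
orientation: [[-0.986, 0.0, 0.164], [-0.164, -0.0, -0.986], [-0.0, -1.0, 0.0]]
force: [0.4, 1.1, 0.7]
grip_width: 76.9
[ 0.54 -0.08 -0.48  1.88 -0.04  1.34 -1.34] [[-166.53   -5.89]]
```

```bash
python3 -m inch '[[[-1,3,-24],[0,0,0],0.9],[[-1,0,-24],[0,0,0],0.9],[[0,0,-24],[0,0,0],0.9],[[0,0,-24],[0,0,0],0.9],[[0,0,-24],[0,0,0],0.9],[[0,0,0],[0,0,0],0.9],[[0,0,0],[0,0,0],0.9]]'
python3 - <<'E'
from meas import *
snap('wrist','w5');
s=bot.observe();print(s['joint_positions'],s['eef_pos'],tosc([s['eef_pos']]),s['force'])
x=carton_scene('s5')
E
```

```text
clock: 7.22
eef_pos: [403.1, -35.3, 120.9]
orientation: [[-0.986, -0.002, 0.166], [-0.166, 0.001, -0.986], [0.002, -1.0, -0.001]]
force: [0.5, 0.2, 0.1]
grip_width: 77.0
[ 0.52  0.03 -0.51  2.06  0.01  1.06 -1.4 ] [404.08 -35.55 122.08] [[-167.32   -1.55]] [ 0.65 -0.33  1.06]
carton world [487.08 -24.12] 7.848909182434421 n 2643 2504 med 0.7734472008791116  scale XY [-83.57  -3.82] relyaw -1.5510908175655795
```

View pics/w5.png

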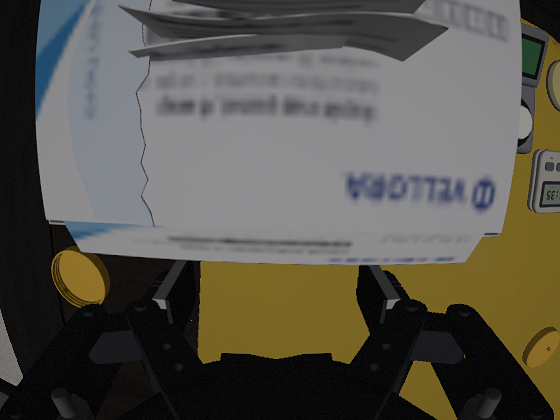

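View pics/s5.png

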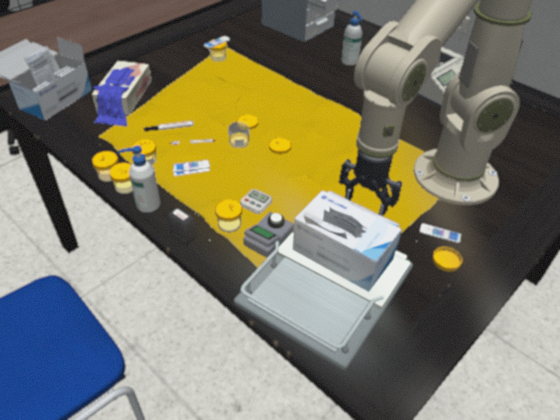

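The wrist view shows both fingers clear behind the rear face (bottom edge at row ≈260). I'll lower the hand and make contact.

```bash
python3 -m inch '[[[0,0,-26],[0,0,0],0.9],[[0,0,0],[0,0,0],0.9],[[3,0.5,0],[0,0,0],0.9],[[3,0.5,0],[0,0,0],0.9],[[3,0.5,0],[0,0,0],0.9],[[2,0.3,0],[0,0,0],0.9],[[2,0.3,0],[0,0,0],0.9],[[2,0.3,0],[0,0,0],0.9],[[2,0.3,0],[0,0,0],0.9],[[2,0.3,0],[0,0,0],0.9],[[2,0.3,0],[0,0,0],0.9],[[2,0.3,0],[0,0,0],0.9],[[2,0.3,0],[0,0,0],0.9],[[2,0.3,0],[0,0,0],0.9],[[2,0.3,0],[0,0,0],0.9],[[0,0,0],[0,0,0],0.9],[[0,0,0],[0,0,0],0.9]]'
python3 - <<'E'
from meas import *
snap('wrist','w6');
s=bot.observe();print(s['clock'],s['eef_pos'],tosc([s['eef_pos']]),s['orientation'][:,2],s['force'])
x=carton_scene('s6'); snap('top','t6'); overlay('t6',SC,x,(95,110,275,310),4,'ovt6')
E
```

```text
clock: 8.73
eef_pos: [433.1, -31.7, 95.3]
orientation: [[-0.987, 0.001, 0.162], [-0.162, 0.0, -0.987], [-0.001, -1.0, -0.0]]
force: [-0.8, -0.9, 0.4]
grip_width: 76.9
8.7833 [433.06 -31.7   95.36] [[-138.1    -2.47]] [ 0.16 -0.99 -0.  ] [-0.46 -0.3  -0.56]
carton world [502.16 -21.35] 9.42660428949746 n 2608 2504 med 0.7709999995062731  scale XY [-68.24  -3.56] relyaw 0.026604289497460316
```

View pics/w6.png

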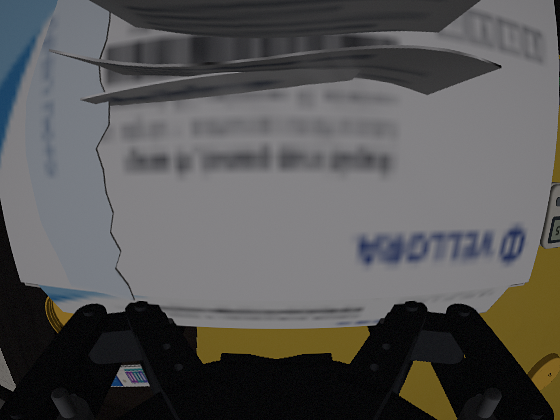

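View pics/ovt6.png

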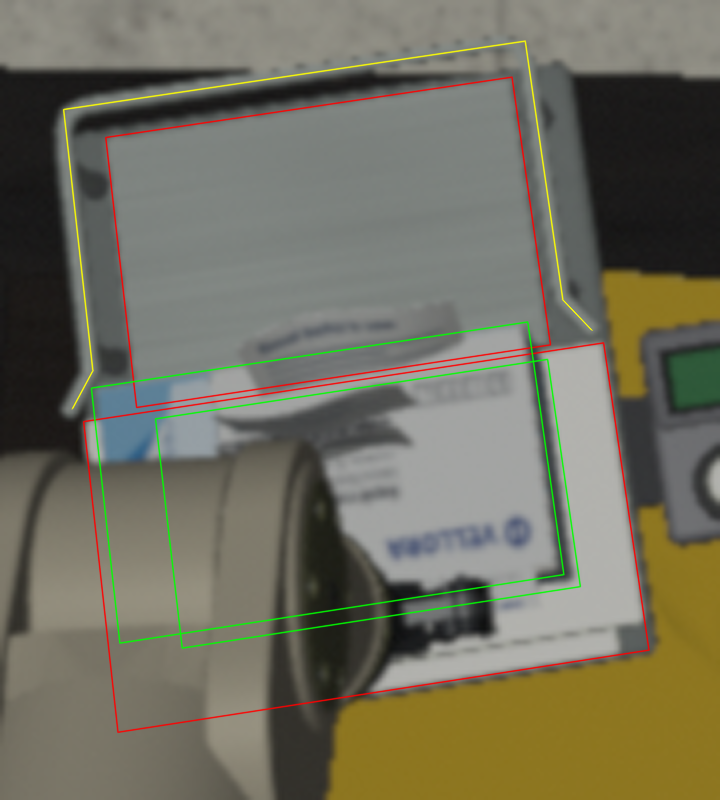

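Now square (relative yaw 0.0°), X ≈ −68, Y ≈ −2 to −3.5. Push on, steering slightly left, half way and look.

```bash
python3 -m inch '[[[3.45,0.65,0],[0,0,0],0.9],[[3.45,0.65,0],[0,0,0],0.9],[[3.45,0.65,0],[0,0,0],0.9],[[3.45,0.65,0],[0,0,0],0.9],[[3.45,0.65,0],[0,0,0],0.9],[[3.45,0.65,0],[0,0,0],0.9],[[3.45,0.65,0],[0,0,0],0.9],[[3.45,0.65,0],[0,0,0],0.9],[[3.45,0.65,0],[0,0,0],0.9],[[3.45,0.65,0],[0,0,0],0.9],[[3.45,0.65,0],[0,0,0],0.9],[[3.45,0.65,0],[0,0,0],0.9],[[3.45,0.65,0],[0,0,0],0.9],[[3.45,0.65,0],[0,0,0],0.9],[[3.45,0.65,0],[0,0,0],0.9],[[3.45,0.65,0],[0,0,0],0.9],[[3.45,0.65,0],[0,0,0],0.9],[[2,0.35,0],[0,0,0],0.9],[[2,0.35,0],[0,0,0],0.9],[[2,0.35,0],[0,0,0],0.9]]'
python3 - <<'E'
from meas import *
snap('wrist','w7');
s=bot.observe();print(s['clock'],s['eef_pos'],tosc([s['eef_pos']]),s['orientation'][:,2],s['force'])
x=carton_scene('s7',init=(565,-10,.16)); snap('top','t7'); overlay('t7',SC,x,(95,110,275,310),4,'ovt7'); overlay('s7',SC,x,(225,180,425,370),4,'ovs7')
E
```

```text
clock: 10.55
eef_pos: [497.2, -20.1, 96.5]
orientation: [[-0.987, -0.001, 0.162], [-0.162, -0.001, -0.987], [0.001, -1.0, 0.001]]
force: [-15.8, -3.4, 25.4]
grip_width: 77.0
10.6 [497.52 -20.06  96.67] [[-72.6   -1.52]] [ 0.16 -0.99  0.  ] [-7.79 -1.95 11.36]
carton world [565.21  -9.86] 9.357759155217542 n 2735 2460 med 0.7626114235747536  scale XY [-4.16 -2.51] relyaw -0.04224084478245971
```

View pics/ovt7.png

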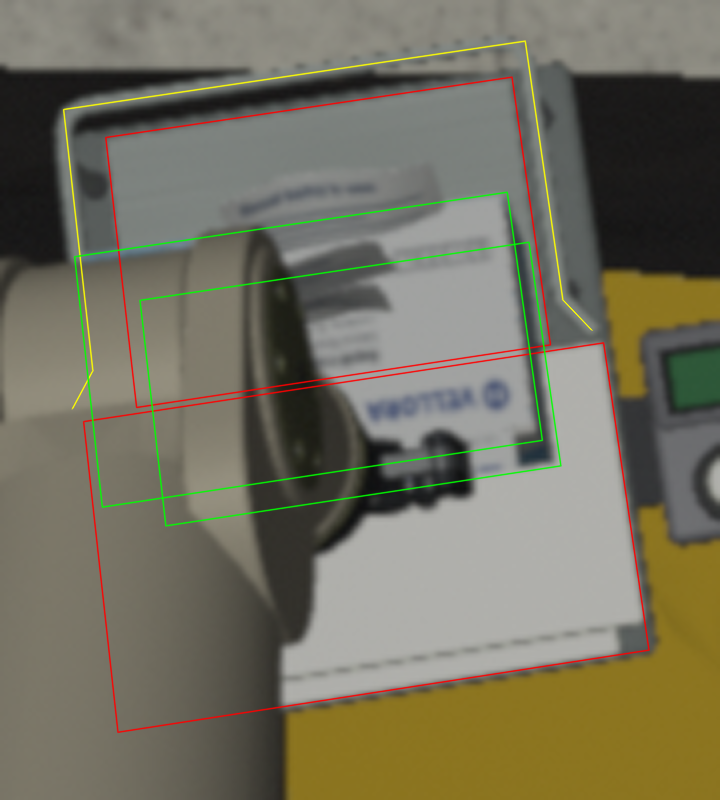

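View pics/ovs7.png

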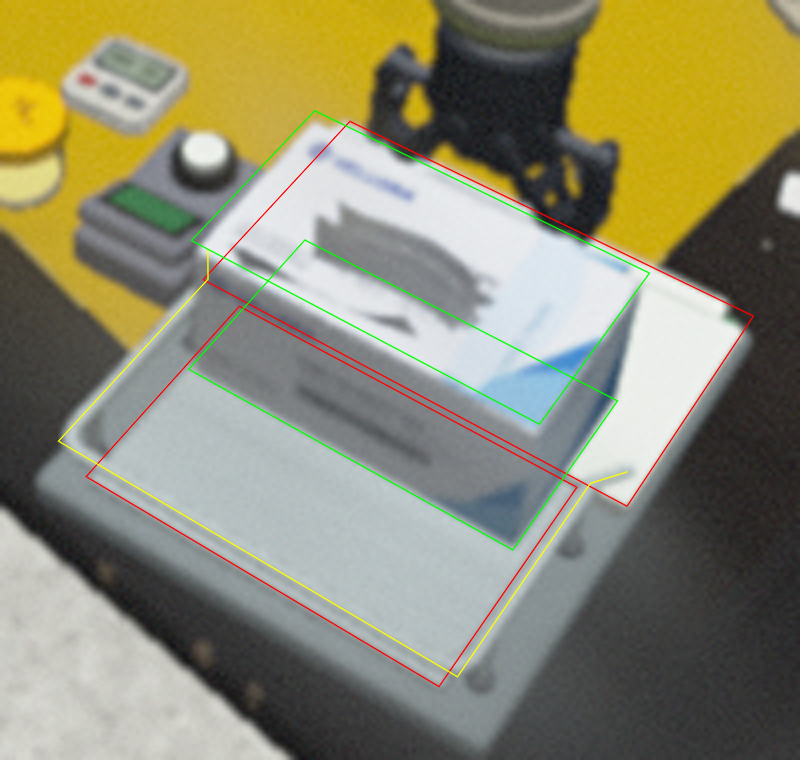

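View pics/w7.png

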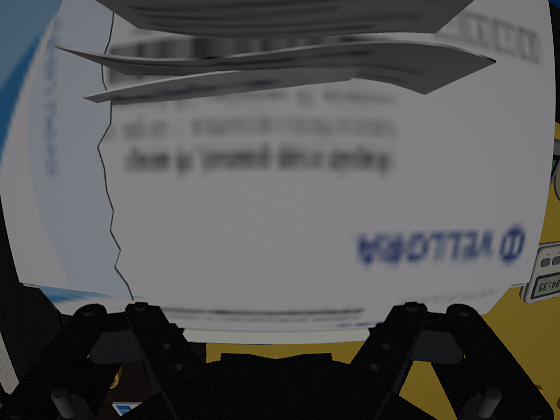

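```bash
python3 -m inch '[[[0,0,0],[0,0,0],0.9],[[0,0,0],[0,0,0],0.9]]'
python3 - <<'E'
from meas import *
s=bot.observe();print(s['clock'],s['eef_pos'],tosc([s['eef_pos']]),s['force'],s['moment'],s['joint_positions'],s['joint_velocities'])
# top-surface plane of carton in scene views
for n,c in(('scene0',(480,-8)),('s6',(502,-21)),('s7',(565,-10))):
    z=np.load(n+'.npz');m=dict(zip(('fx','fy','cx','cy'),z['k']),origin=z['o'],rotation=z['R'])
    P=cloud(z['d'],m).reshape(-1,3);im=z['p'].reshape(-1,3)
    d=P[:,:2]-c;B=P[(abs(d[:,0])<45)&(abs(d[:,1])<90)&(P[:,2]>140)&(P[:,2]<163)&(im.min(1)>150)]
    A=np.c_[B[:,:2]-c,np.ones(len(B))];k=np.ones(len(B),bool)
    for _ in range(6):
        a=np.linalg.lstsq(A[k],B[k,2],rcond=None)[0];k=abs(A@a-B[:,2])<3
    print(n,np.degrees(np.arctan(a[:2])),a[2],k.sum(),len(B))
E
```

```text
clock: 10.87
eef_pos: [497.5, -20.1, 96.5]
orientation: [[-0.987, 0.0, 0.162], [-0.162, -0.001, -0.987], [-0.0, -1.0, 0.001]]
force: [-11.3, -1.9, 16.8]
grip_width: 76.8
10.8667 [497.54 -20.14  96.49] [[-72.59  -1.61]] [-11.29  -1.94  16.81] [-0.24  1.93 -0.01] [ 0.42  0.27 -0.51  1.87  0.15  1.04 -1.56] [ 0.  0.  0.  0. -0. -0. -0.]
scene0 [0.02 0.49] 149.2420416158614 1450 1711
s6 [0.15 0.39] 149.28242405691125 1493 1735
s7 [-1.9   0.13] 149.2787073828502 1770 2115
```

A static 17 N up / 11 N back has appeared. The carton is nose-down 1.9° over the plate's edge, so its rear top edge has risen against the hand's linkage. I'll ease off back and up before going on.

```bash
python3 -m inch '[[[-2,-0.3,1],[0,0,0],0.9],[[-2,-0.3,1],[0,0,0],0.9],[[-2,-0.3,2],[0,0,0],0.9],[[-2,-0.3,2],[0,0,0],0.9],[[-2,-0.3,4],[0,0,0],0.9],[[0,0,4],[0,0,0],0.9],[[0,0,0],[0,0,0],0.9]]'
python3 - <<'E'
from meas import *
s=bot.observe();print(s['clock'],s['eef_pos'],tosc([s['eef_pos']]),s['force'])
x=carton_scene('s8',init=(565,-10,.16)); snap('wrist','w8')
for n,c in(('s8',(565,-10)),):
    z=np.load(n+'.npz');m=dict(zip(('fx','fy','cx','cy'),z['k']),origin=z['o'],rotation=z['R'])
    P=cloud(z['d'],m).reshape(-1,3);im=z['p'].reshape(-1,3)
    d=P[:,:2]-c;B=P[(abs(d[:,0])<45)&(abs(d[:,1])<90)&(P[:,2]>140)&(P[:,2]<163)&(im.min(1)>150)]
    A=np.c_[B[:,:2]-c,np.ones(len(B))];k=np.ones(len(B),bool)
    for _ in range(6):
        a=np.linalg.lstsq(A[k],B[k,2],rcond=None)[0];k=abs(A@a-B[:,2])<3
    print(n,np.degrees(np.arctan(a[:2])),a[2],k.sum(),len(B))
E
```

```text
clock: 11.45
eef_pos: [487.9, -21.2, 110.3]
orientation: [[-0.987, 0.002, 0.162], [-0.162, -0.0, -0.987], [-0.002, -1.0, 0.0]]
force: [0.4, -0.7, 0.7]
grip_width: 76.9
11.45 [487.89 -21.22 110.32] [[-82.29  -1.1 ]] [ 0.36 -0.74  0.73]
carton world [563.57 -10.16] 9.396816671117284 n 2872 2544 med 0.6843541897655783  scale XY [-5.82 -2.55] relyaw -0.0031833288827173016
s8 [-0.25  0.37] 149.20233066716622 1740 2028
```

View pics/w8.png

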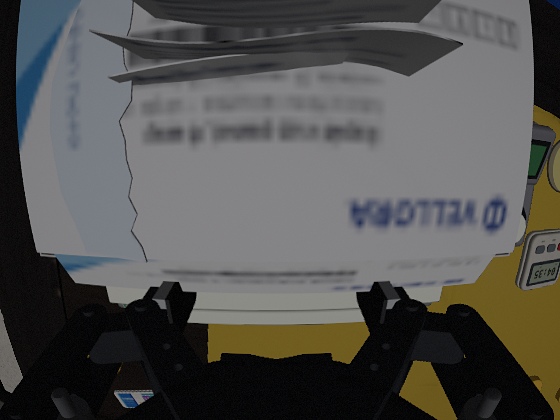

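After release the carton sits level (−0.25°), square, X ≈ −5.8, force zero. I'll tilt the hand back 30° so that only the fingertips are near the carton, and push lower.

```bash
python3 -m inch '[[[-2,0,0],[0.98,-5.92,0],0.9],[[-2,0,0],[0.98,-5.92,0],0.9],[[-2,0,0],[0.98,-5.92,0],0.9],[[0,0,0],[0.98,-5.92,0],0.9],[[0,0,0],[0.98,-5.92,0],0.9],[[0,0,-15],[0,0,0],0.9],[[0,0,-15],[0,0,0],0.9],[[0,0,0],[0,0,0],0.9],[[0,0,0],[0,0,0],0.9]]'
python3 - <<'E'
from meas import *
s=bot.observe();print(s['clock'],s['eef_pos'],tosc([s['eef_pos']]),s['orientation'],s['joint_positions'],s['force'])
snap('wrist','w9'); snap('scene','s9')
im=cv2.imread('pics/s9.png')[110:330,270:480];cv2.imwrite('pics/s9z.png',cv2.resize(im,None,fx=3,fy=3,interpolation=cv2.INTER_CUBIC)[:600])
E
```

```text
clock: 12.3
eef_pos: [481.1, -17.9, 80.1]
orientation: [[-0.882, 0.44, 0.168], [-0.145, 0.085, -0.986], [-0.448, -0.894, -0.011]]
force: [0.6, -0.1, 0.5]
grip_width: 76.5
12.3 [481.07 -17.87  80.1 ] [[-88.47   3.32]] [[-0.88  0.44  0.17]
 [-0.15  0.08 -0.99]
 [-0.45 -0.89 -0.01]] [ 0.72 -0.02 -0.66  2.32 -0.33  0.41 -1.07] [ 0.59 -0.11  0.48]
```

View pics/w9.png

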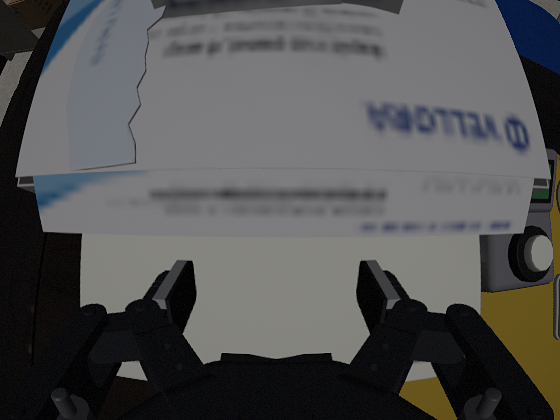

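View pics/s9z.png

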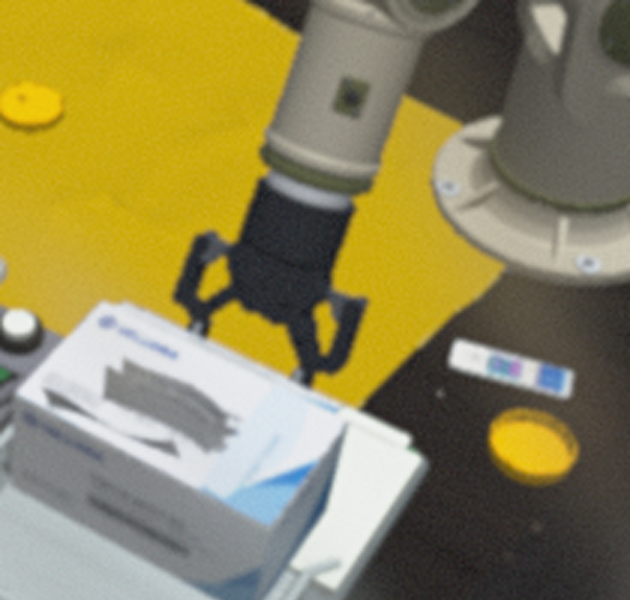

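```bash
python3 -m inch '[[[3,0.2,0],[0,0,0],0.9],[[3,0.2,0],[0,0,0],0.9],[[3,0.2,0],[0,0,0],0.9],[[0,0,0],[0,0,0],0.9],[[0,0,0],[0,0,0],0.9]]'
python3 - <<'E'
from meas import *
s=bot.observe();print(s['clock'],s['eef_pos'],tosc([s['eef_pos']]),s['joint_positions'],s['force'])
R=s['orientation'];print(R);print('jaw angle',np.degrees(np.arctan2(R[1,2],R[0,2])),'tilt',np.degrees(np.arcsin(R[0,1])))
E
```

```text
clock: 12.82
eef_pos: [491.0, -17.2, 80.8]
orientation: [[-0.881, 0.442, 0.169], [-0.146, 0.084, -0.986], [-0.45, -0.893, -0.01]]
force: [-0.1, -0.4, 0.5]
grip_width: 76.8
12.8167 [491.   -17.16  80.76] [[-78.57   2.4 ]] [ 0.72  0.   -0.66  2.3  -0.28  0.41 -1.11] [-0.09 -0.43  0.47]
[[-0.88  0.44  0.17]
 [-0.15  0.08 -0.99]
 [-0.45 -0.89 -0.01]]
jaw angle -80.29666159070824 tilt 26.23901596637053
```

```bash
python3 -m inch '[[[0.6,-3.7,0],[0,0,-0.3],0.9],[[0,0,0],[0,0,0],0.9],[[2.95,0.54,0],[0,0,0],0.9],[[2.95,0.54,0],[0,0,0],0.9],[[2.95,0.54,0],[0,0,0],0.9],[[2.95,0.54,0],[0,0,0],0.9],[[2.95,0.54,0],[0,0,0],0.9],[[2.95,0.54,0],[0,0,0],0.9],[[2.95,0.54,0],[0,0,0],0.9],[[2.95,0.54,0],[0,0,0],0.9],[[2,0.35,0],[0,0,0],0.9],[[0,0,0],[0,0,0],0.9]]'
python3 - <<'E'
from meas import *
s=bot.observe();print(s['clock'],s['eef_pos'],tosc([s['eef_pos']]),s['joint_positions'],s['force'])
x=carton_scene('s10',init=(570,-10,.16)); snap('wrist','w10')
E
```

```text
clock: 13.82
eef_pos: [517.1, -16.3, 80.5]
orientation: [[-0.882, 0.442, 0.163], [-0.141, 0.082, -0.987], [-0.45, -0.893, -0.01]]
force: [-1.9, -1.1, 1.6]
grip_width: 77.0
13.8167 [517.12 -16.34  80.54] [[-52.66  -1.05]] [ 0.69  0.07 -0.66  2.24 -0.15  0.4  -1.24] [-1.87 -1.12  1.55]
carton world [578.41  -7.44] 9.367669188734997 n 2820 2452 med 0.753441229236202  scale XY [ 9.26 -2.28] relyaw -0.032330811265003444
```

View pics/w10.png

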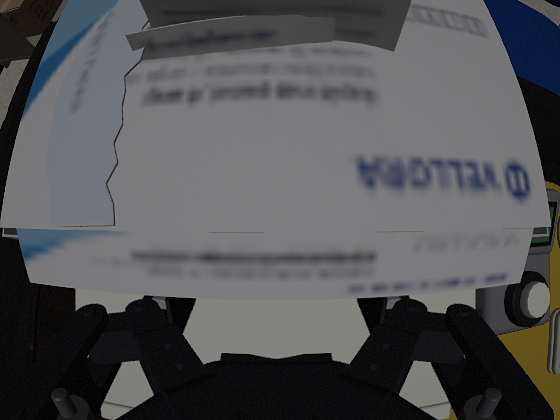

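Fingertips alone touch now, with about 2 N push force and the carton square. Continuing.

```bash
python3 -m inch '[[[2.95,0.54,0],[0,0,0],0.9],[[2.95,0.54,0],[0,0,0],0.9],[[2.95,0.54,0],[0,0,0],0.9],[[2.95,0.54,0],[0,0,0],0.9],[[2.95,0.54,0],[0,0,0],0.9],[[2.95,0.54,0],[0,0,0],0.9],[[2.95,0.54,0],[0,0,0],0.9],[[2.95,0.54,0],[0,0,0],0.9],[[2.95,0.54,0],[0,0,0],0.9],[[2.95,0.54,0],[0,0,0],0.9],[[2.95,0.54,0],[0,0,0],0.9],[[2.95,0.54,0],[0,0,0],0.9],[[2.95,0.54,0],[0,0,0],0.9],[[2,0.35,0],[0,0,0],0.9],[[2,0.35,0],[0,0,0],0.9],[[2,0.35,0],[0,0,0],0.9],[[0,0,0],[0,0,0],0.9]]'
python3 - <<'E'
from meas import *
s=bot.observe();print(s['clock'],s['eef_pos'],tosc([s['eef_pos']]),s['joint_positions'],s['force'])
x=carton_scene('s11',init=(622,0,.16),zlo=85,zhi=138); snap('wrist','w11');snap('top','t11')
x=np.r_[x,42.5]
overlay('t11',SC,x,(95,110,275,310),4,'ovt11'); overlay('s11',SC,x,(225,180,425,370),4,'ovs11')
E
```

```text
clock: 15.33
eef_pos: [561.6, -8.3, 80.7]
orientation: [[-0.882, 0.443, 0.163], [-0.141, 0.082, -0.987], [-0.45, -0.893, -0.01]]
force: [-2.0, -0.0, -1.0]
grip_width: 77.4
15.3333 [561.6   -8.3   80.68] [[-7.47 -0.38]] [ 0.59  0.17 -0.61  2.14  0.02  0.4  -1.42] [-2.03 -0.04 -0.96]
carton world [623.42   0.75] 9.426995822764429 n 1770 1645 med 0.641730262928192  scale XY [55.01 -1.55] relyaw 0.02699582276442813
```

View pics/ovt11.png

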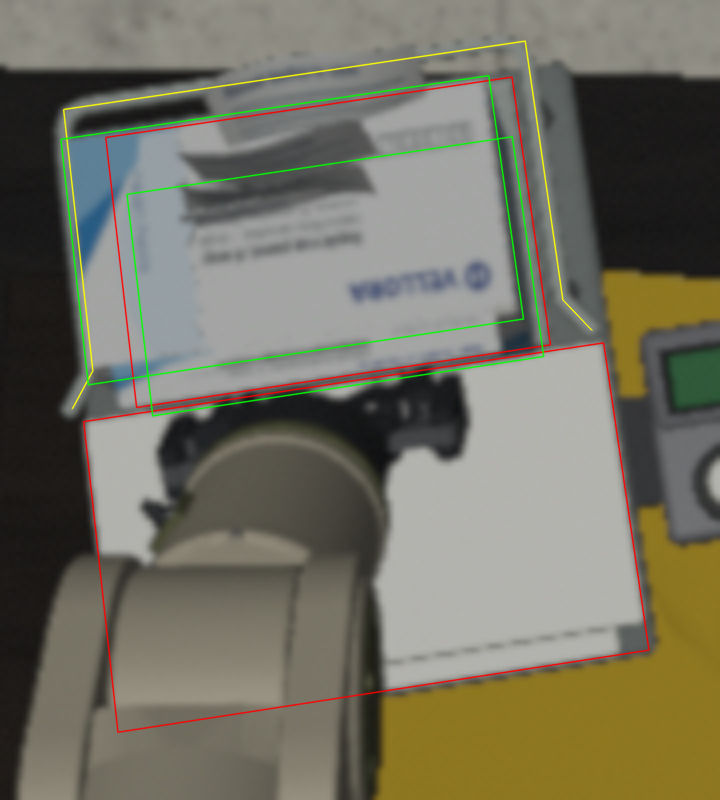

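View pics/ovs11.png

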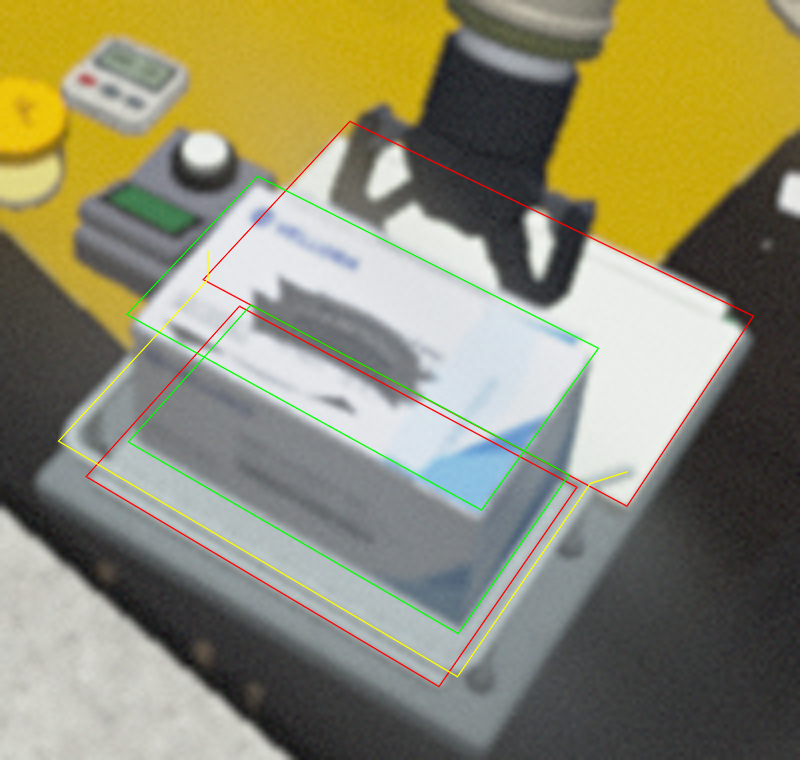

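```bash
python3 -m inch '[[[1.97,0.33,0],[0,0,0],0.9],[[1.97,0.33,0],[0,0,0],0.9],[[1.97,0.33,0],[0,0,0],0.9],[[1.97,0.33,0],[0,0,0],0.9],[[1.97,0.33,0],[0,0,0],0.9],[[1.97,0.33,0],[0,0,0],0.9],[[1.97,0.33,0],[0,0,0],0.9],[[1.97,0.33,0],[0,0,0],0.9],[[1.97,0.33,0],[0,0,0],0.9],[[1,0.16,0],[0,0,0],0.9],[[0,0,0],[0,0,0],0.9],[[0,0,0],[0,0,0],0.9]]'
python3 - <<'E'
from meas import *
s=bot.observe();print(s['clock'],s['eef_pos'],tosc([s['eef_pos']]),s['force'])
x=carton_scene('s12',init=(641,4,.16),zlo=85,zhi=138); snap('wrist','w12')
E
```

```text
clock: 16.48
eef_pos: [579.9, -5.2, 80.6]
orientation: [[-0.882, 0.442, 0.163], [-0.141, 0.082, -0.987], [-0.45, -0.893, -0.01]]
force: [-2.9, 0.0, -2.4]
grip_width: 76.6
16.4833 [579.94  -5.21  80.55] [[11.14 -0.34]] [-2.95  0.01 -2.41]
carton world [641.43   3.73] 9.422142397764864 n 1856 1673 med 0.5886204846248688  scale XY [73.26 -1.56] relyaw 0.022142397764862966
```

View pics/w12.png

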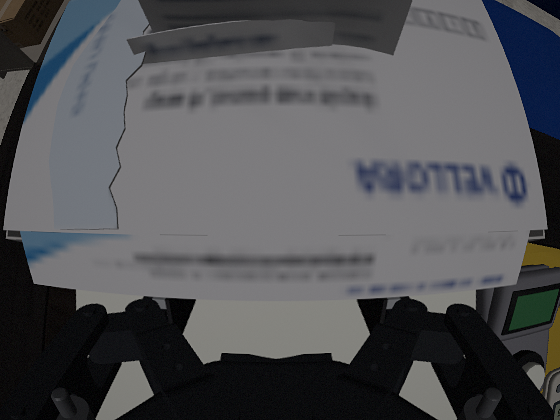

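Carton at X = 73, Y ≈ 0, square. Backing the hand off.

```bash
python3 -m inch '[[[-1.5,-0.25,0],[0,0,0],0.9],[[-3,-0.5,0],[0,0,0],0.9],[[-6,-1,0],[0,0,0],0.9],[[-10,-1.6,0],[0,0,0],0.9],[[-10,-1.6,0],[0,0,0],0.9],[[-10,-1.6,10],[0,0,0],0.9],[[-5,0,20],[0,0,0],0.9],[[0,0,20],[0,0,0],0.9],[[0,0,20],[-0.98,5.92,0],0.9],[[0,0,20],[-0.98,5.92,0],0.9],[[0,0,20],[-0.98,5.92,0],0.9],[[0,0,20],[-0.98,5.92,0],0.9],[[0,0,0],[0,0,0],0.9],[[0,0,0],[0,0,0],0.9]]'
python3 - <<'E'
from meas import *
s=bot.observe();print(s['clock'],s['eef_pos'],s['orientation'],s['force'],s['joint_positions'])
x=carton_scene('s13',init=(641,4,.16),zlo=85,zhi=138); snap('wrist','w13');snap('top','t13')
x=np.r_[x,42]
overlay('t13',SC,x,(95,110,305,310),3.8,'ovt13'); overlay('s13',SC,x,(225,180,425,370),4,'ovs13')
# key: white blob
for n,(l,t,r,b) in(('top0',(255,190,300,245)),('scene0',(262,205,290,232))):
    z=np.load(n+'.npz');m=dict(zip(('fx','fy','cx','cy'),z['k']),origin=z['o'],rotation=z['R']);P=cloud(z['d'],m)
    w=np.zeros((420,560),bool);w[t:b,l:r]=z['p'][t:b,l:r].min(2)>165
    q=P[w];print(n,w.sum(),np.median(q,0),np.percentile(q,[3,97],axis=0).tolist(),np.argwhere(w).mean(0)[::-1])
E
```

```text
clock: 17.75
eef_pos: [536.2, -10.7, 210.9]
orientation: [[-0.986, 0.05, 0.161], [-0.16, 0.019, -0.987], [-0.053, -0.999, -0.011]]
force: [0.6, 0.0, -1.1]
grip_width: 76.5
17.75 [536.18 -10.68 210.91] [[-0.99  0.05  0.16]
 [-0.16  0.02 -0.99]
 [-0.05 -1.   -0.01]] [ 0.6   0.03 -1.11] [ 0.56  0.23 -0.68  1.67  0.14  1.25 -1.56]
carton world [639.5    3.39] 9.418400228504936 n 1926 1770 med 0.6223834052456247  scale XY [71.3  -1.58] relyaw 0.01840022850493627
top0 86 [ 516.42 -213.01   53.32] [[507.076846204615, -223.31744637849204, 48.652441687139515], [525.8687544866449, -204.6012988472288, 56.73856994643718]] [278.21 229.5 ]
scene0 84 [ 514.48 -215.     50.1 ] [[476.9254799867158, -290.22600151249424, 7.739661288114873], [527.8164447833379, -201.7870537010487, 54.038430546366435]] [274.06 215.56]
```

View pics/w13.png

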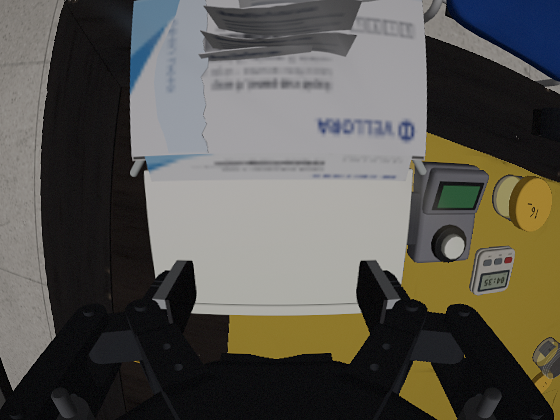

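View pics/ovt13.png

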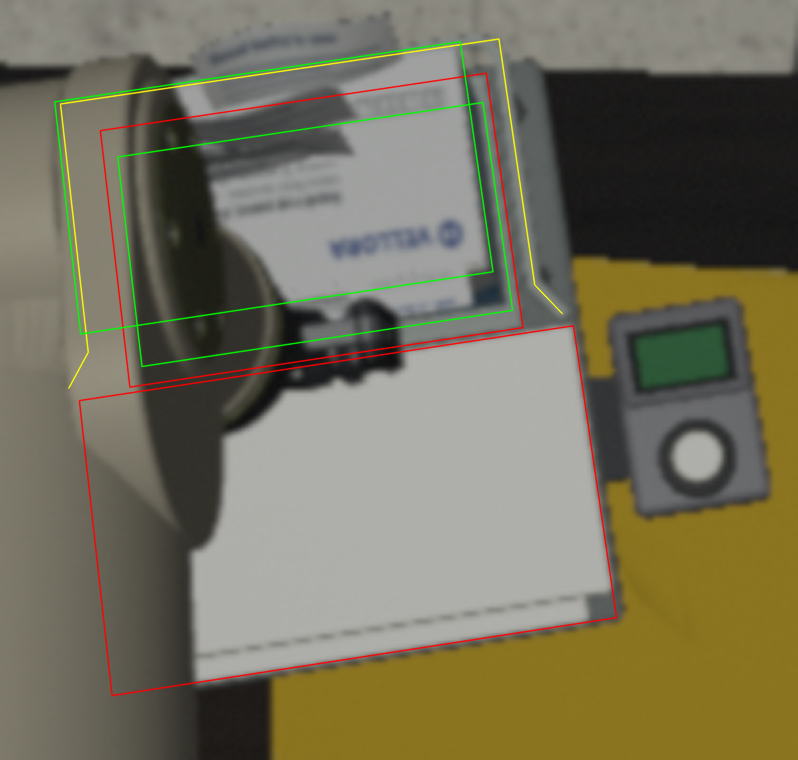

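View pics/ovs13.png

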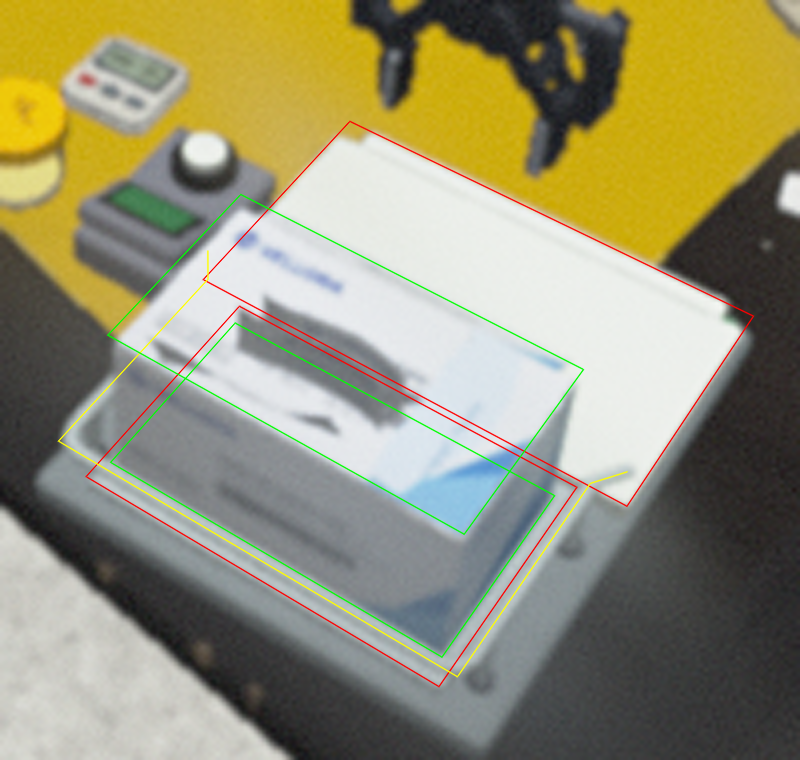

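Run:
```python
from meas import *
q=wcloud('w13');im=np.load('w13.npz')['p'];s=tosc(q.reshape(-1,3)).reshape(420,560,2)
w=np.zeros((420,560),bool);w[225:265,435:470]=im[225:265,435:470].min(2)>170
k=q[w];print('key',w.sum(),np.nanmedian(k,0),((np.nanpercentile(k,2,axis=0)+np.nanpercentile(k,98,axis=0))/2),np.nanpercentile(k[:,2],[5,50,95]),'scale',tosc([np.nanmedian(k,0)]))
wh=(im.min(2)>150)&(abs(q[...,2]-45)<5)
for x in(-100,-70,-40):
    h=wh&(abs(s[...,0]-x)<4)&(abs(s[...,1])<150);print('infeed',x,s[h][:,1].min(),s[h][:,1].max())
f=(q[...,2]>60)&(q[...,2]<140)&(abs(s[...,0]-12)<8)&(abs(s[...,1])<125)
h=s[f];print('rear face X',np.median(h[:,0]),'n',len(h))
for z0 in(75,95,115,130):
    g=f&(abs(q[...,2]-z0)<6);print(z0,s[g][:,1].min(),s[g][:,1].max(),np.median(s[g][:,0]))
g=(q[...,2]>135)&(q[...,2]<162)&(s[...,0]>15)&(s[...,0]<60)
print('top',np.percentile(s[g][:,1],[.2,99.8]),np.median(q[g][:,2]))
```

```text
key 2 [ 519.83 -201.62   52.78] [ 519.83 -201.62   52.78] [52.62 52.78 52.94] scale [[ -80.24 -184.29]]
infeed -100 -136.54176567268092 136.66954193554434
infeed -70 -136.726339910816 136.58783972203497
infeed -40 -136.22663364928133 137.24424645450154
rear face X 5.300369661307655 n 769
75 -124.90136054789909 124.83664109130379 8.04657801507636Traceback (most recent call last):
  File "<stdin>", line 11, in <module>
    return umr_minimum(a, axis, None, out, keepdims, initial, where)
ValueError: zero-size array to reduction operation minimum which has no identity
```

Run:
```python
from meas import *
q=wcloud('w13');im=np.load('w13.npz')['p'];s=tosc(q.reshape(-1,3)).reshape(420,560,2)
w=np.zeros((420,560),bool);w[225:265,435:470]=im[225:265,435:470].min(2)>130
k=q[w];print('key',w.sum(),np.nanmedian(k,0),((np.nanpercentile(k,2,axis=0)+np.nanpercentile(k,98,axis=0))/2),np.nanpercentile(k[:,2],[5,50,95]),'scale',tosc([np.nanmedian(k,0)]))
g=(q[...,2]>140)&(q[...,2]<162)&(s[...,0]>5)&(s[...,0]<80)
v=g.any(); 
for x in(18,30,45,60):
    h=g&(abs(s[...,0]-x)<4)
    if h.sum()>20: print('top',x,h.sum(),s[h][:,1].min(),s[h][:,1].max(),np.median(q[h][:,2]))
h=g&(abs(s[...,1])<90); print('rear top edge X',s[h][:,0].min(),np.percentile(s[h][:,0],.5))
h=(q[...,2]>47)&(q[...,2]<140)&(abs(s[...,1])<90)&(s[...,0]>-5)&(s[...,0]<30);print(h.sum(),np.percentile(s[h][:,0],[5,50,95]))
b=cv2.imread('pics/w13.png')[130:290,120:520];cv2.imwrite('pics/w13z.png',cv2.resize(b,None,fx=2,fy=2,interpolation=cv2.INTER_CUBIC))
```

```text
key 327 [ 515.69 -211.82   53.35] [ 515.61 -212.15   53.2 ] [52.1  53.35 54.37] scale [[ -86.   -193.67]]
top 18 3361 -102.32295490990963 102.68531306511387 145.97258646751897
top 30 3605 -101.55977714858773 101.5740757213027 146.6757408759668
top 45 3584 -101.76084387906334 101.78087345850214 146.88998514600797
top 60 3521 -101.65890421129329 102.20234074296665 147.03989076178058
rear top edge X 5.007351384692215 6.012045950251633
2498 [-1.05  2.34  6.2 ]
```

View pics/w13z.png

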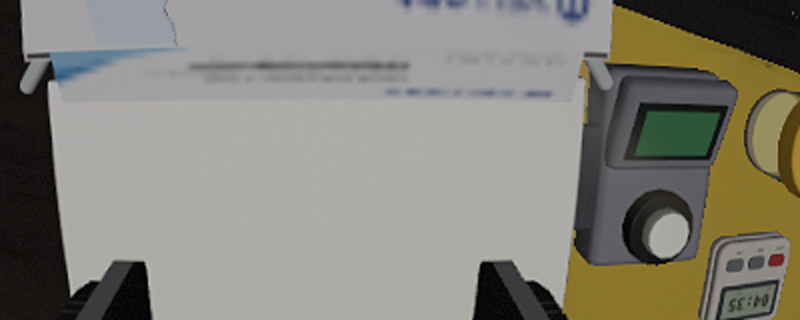

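```bash
cat >> wc.py <<'E'
def wproj(P,z):
    q=(np.asarray(P,float)-z['o'])@z['R'];k=z['k'];rho=np.hypot(q[:,0],q[:,1]);th=np.arctan2(rho,-q[:,2])
    return np.stack([k[2]+k[0]*th*q[:,0]/rho,k[3]+k[1]*th*-q[:,1]/rho],-1)
E
python3 - <<'E'
from meas import *
from wc import wproj
z=np.load('w13.npz');print('cam',z['o'],tosc([z['o']]))
im=cv2.resize(z['p'][:,:,::-1][100:300,100:500],None,fx=2,fy=2,interpolation=cv2.INTER_CUBIC)
def line(loc,col):
    L=np.array(loc,float);L=np.vstack([np.linspace(L[i],L[i+1],20) for i in range(len(L)-1)])
    p=((wproj(T(SC,L),z)-[100,100]+.5)*2*8).astype(np.int32);cv2.polylines(im,[p.reshape(-1,1,2)],False,col,1,cv2.LINE_AA,3)
line([[-2,-138,45],[-2,138,45]],(0,0,255)); line([[1.5,-110,43.5],[1.5,110,43.5]],(0,165,255))
line(box(-165,-2,-138,138,45),(0,0,255))
for X,c in((12.3,(0,255,0)),):
    line([[X,-104,44],[X,104,44]],c);line([[X,-104,147],[X,104,147]],c)
line([[0,134,75],[18,121.5,75]],(0,255,255));line([[0,-134,75],[18,-121.5,75]],(0,255,255))
cv2.imwrite('pics/ovw13.png',im)
E
```

```text
cam [599.23  -2.63 356.28] [[30.59 -0.94]]
```

View pics/ovw13.png

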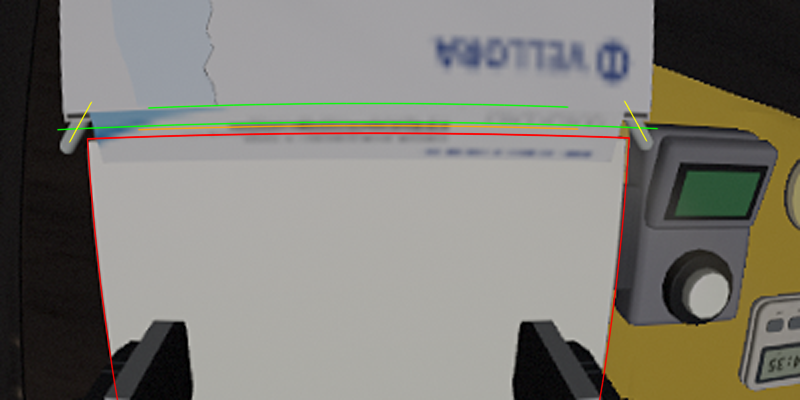

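Run:
```python
from meas import *
for n in('w9','w13'):
    q=wcloud(n);s=tosc(q.reshape(-1,3)).reshape(420,560,2)
    for col in(230,300):
        print(n,col,[(v,s[v,col,0].round(0),s[v,col,1].round(0),q[v,col,2].round(0)) for v in range(110 if n=='w13' else 150,260,5)])
```

```text
w9 230 [(150, np.float64(-54.0), np.float64(16.0), np.float64(151.0)), (155, np.float64(-56.0), np.float64(16.0), np.float64(151.0)), (160, np.float64(-57.0), np.float64(16.0), np.float64(151.0)), (165, np.float64(-59.0), np.float64(16.0), np.float64(150.0)), (170, np.float64(-60.0), np.float64(16.0), np.float64(150.0)), (175, np.float64(-62.0), np.float64(15.0), np.float64(150.0)), (180, np.float64(-63.0), np.float64(16.0), np.float64(148.0)), (185, np.float64(-64.0), np.float64(16.0), np.float64(149.0)), (190, np.float64(-65.0), np.float64(16.0), np.float64(147.0)), (195, np.float64(-67.0), np.float64(16.0), np.float64(146.0)), (200, np.float64(-68.0), np.float64(16.0), np.float64(145.0)), (205, np.float64(-70.0), np.float64(16.0), np.float64(145.0)), (210, np.float64(-71.0), np.float64(16.0), np.float64(144.0)), (215, np.float64(-72.0), np.float64(16.0), np.float64(144.0)), (220, np.float64(-74.0), np.float64(16.0), np.float64(143.0)), (225, np.float64(-75.0), np.float64(16.0), np.float64(142.0)), (230, np.float64(-77.0), np.float64(16.0), np.float64(142.0)), (235, np.float64(-78.
[... 4745 characters left out ...]
46.0)), (205, np.float64(-40.0), np.float64(-21.0), np.float64(46.0)), (210, np.float64(-46.0), np.float64(-21.0), np.float64(44.0)), (215, np.float64(-51.0), np.float64(-21.0), np.float64(45.0)), (220, np.float64(-56.0), np.float64(-21.0), np.float64(46.0)), (225, np.float64(-61.0), np.float64(-22.0), np.float64(45.0)), (230, np.float64(-66.0), np.float64(-22.0), np.float64(45.0)), (235, np.float64(-71.0), np.float64(-22.0), np.float64(47.0)), (240, np.float64(-77.0), np.float64(-22.0), np.float64(45.0)), (245, np.float64(-82.0), np.float64(-22.0), np.float64(45.0)), (250, np.float64(-88.0), np.float64(-22.0), np.float64(44.0)), (255, np.float64(-93.0), np.float64(-22.0), np.float64(46.0))]
```

The strip at the rear is only an overhanging lid flap (z 140–150), which also explains the earlier wedging. The base is at X = 12…133 on a plate that spans 1.5…149.5, centred within 1 mm in Y. The carton is free. Next I go above the key, at about (516, −212, 53).

```bash
python3 -m inch '[[[-2.5,-25.2,0],[-0.49,2.96,0],0],[[-2.5,-25.2,0],[0,0,0],0],[[-2.5,-25.2,0],[0,0,0],0],[[-2.5,-25.2,0],[0,0,0],0],[[-2.5,-25.2,0],[0,0,0],0],[[-2.5,-25.2,0],[0,0,0],0],[[-2.5,-25.2,0],[0,0,0],0],[[-2.5,-25.2,0],[0,0,0],0],[[0,0,-20],[0,0,0],0],[[0,0,-20],[0,0,0],0],[[0,0,-20],[0,0,0],0],[[0,0,-20],[0,0,0],0],[[0,0,-20],[0,0,0],0],[[0,0,-20],[0,0,0],0],[[0,0,0],[0,0,0],0],[[0,0,0],[0,0,0],0],[[0,0,0],[0,0,0],0]]'
python3 - <<'E'
from meas import *
s=bot.observe();print(s['clock'],s['eef_pos'],s['orientation'],s['force'],s['grip_width'])
snap('wrist','w14');snap('top','t14');snap('scene','s14')
for n,b in(('s14',(220,150,360,260)),('w14',(200,120,500,345)),('t14',(200,140,400,290))):
    im=cv2.imread(f'pics/{n}.png')[b[1]:b[3],b[0]:b[2]];f=600/(b[2]-b[0]);cv2.imwrite(f'pics/{n}z.png',cv2.resize(im,None,fx=f,fy=f,interpolation=cv2.INTER_CUBIC))
E
```

```text
clock: 19.32
eef_pos: [514.4, -213.4, 91.3]
orientation: [[-0.987, -0.003, 0.159], [-0.159, 0.007, -0.987], [0.002, -1.0, -0.008]]
force: [0.1, 0.0, 0.4]
grip_width: 0.2
19.3167 [ 514.45 -213.45   91.28] [[-0.99 -0.    0.16]
 [-0.16  0.01 -0.99]
 [ 0.   -1.   -0.01]] [0.15 0.03 0.38] 0.1564597382739384
```

View pics/s14z.png

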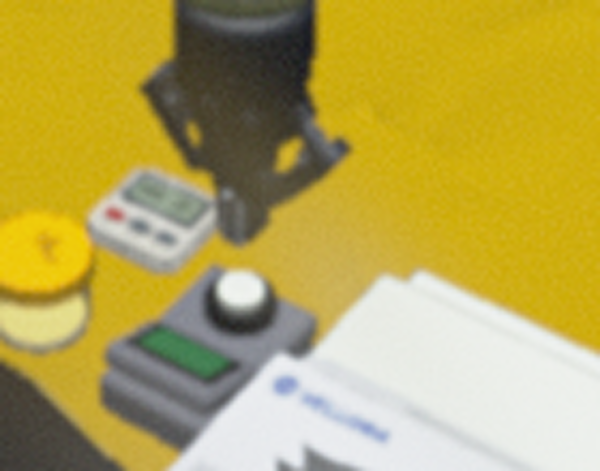

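View pics/w14z.png

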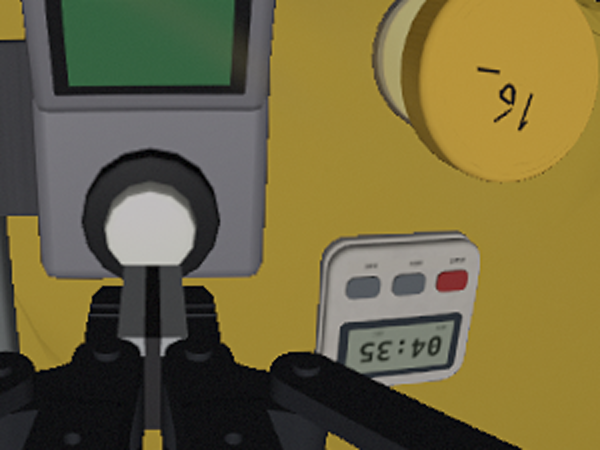

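The wrist view shows the white key directly ahead of and below the shut tips, laterally aligned. I'll remeasure the key from close up.

Run:
```python
from meas import *
q=wcloud('w14');im=np.load('w14.npz')['p']
w=(im.min(2)>150);w[:205]=0;w[252:]=0;w[:,:245]=0;w[:,300:]=0
k=q[w];k=k[k[:,2]>45];(c,r)=cv2.minEnclosingCircle(k[:,:2].astype(np.float32))
print(w.sum(),np.median(k,0),c,r,np.percentile(k[:,2],[5,50,95]))
# ring/console height
g=q[195:205,230:250];print('console',np.nanmedian(g.reshape(-1,3),0))
```

```text
1289 [ 516.87 -212.43   53.23] (515.6685180664062, -212.8735809326172) 13.318567276000977 [52.21 53.23 54.25]
console [ 529.3  -187.45   32.21]
```

```bash
python3 -m inch '[[[1.4,0.8,-12],[0,0,0],0],[[0,0,-12],[0,0,0],0],[[0,0,-9],[0,0,0],0],[[0,0,-2],[0,0,0],0],[[0,0,-2],[0,0,0],0],[[0,0,-2],[0,0,0],0],[[0,0,-1],[0,0,0],0],[[0,0,0],[0,0,0],0],[[0,0,0],[0,0,0],0]]'
```

```text
clock: 20.22
eef_pos: [516.0, -212.5, 50.5]
orientation: [[-0.987, -0.004, 0.159], [-0.159, 0.008, -0.987], [0.003, -1.0, -0.008]]
force: [-2.2, 1.1, 2.6]
grip_width: -0.2
```

```bash
python3 -m inch '[[[0,0,-1],[0,0,0],0],[[0,0,-1],[0,0,0],0],[[0,0,0],[0,0,0],0],[[0,0,0],[0,0,0],0]]'
```

```text
clock: 20.55
eef_pos: [516.2, -212.5, 48.5]
orientation: [[-0.987, -0.004, 0.159], [-0.159, 0.008, -0.987], [0.002, -1.0, -0.008]]
force: [-0.6, 1.8, 3.2]
grip_width: -0.2
```

```bash
python3 -m inch '[[[0,0,-0.7],[0,0,0],0],[[0,0,0],[0,0,0],0],[[0,0,0],[0,0,0],0]]'; python3 -m inch '[[[0,0,-0.7],[0,0,0],0],[[0,0,0],[0,0,0],0],[[0,0,0],[0,0,0],0]]'
```

```text
clock: 20.8
eef_pos: [516.2, -212.6, 48.1]
orientation: [[-0.987, -0.004, 0.159], [-0.159, 0.008, -0.987], [0.003, -1.0, -0.008]]
force: [-3.0, 1.3, 7.3]
grip_width: 0.1
clock: 21.05
eef_pos: [516.2, -212.5, 48.0]
orientation: [[-0.987, -0.004, 0.159], [-0.159, 0.007, -0.987], [0.002, -1.0, -0.008]]
force: [-4.8, 2.5, 13.0]
grip_width: -0.2
```

The key is on its stop (force rose to 13 N, position steady). Now I release and back away.

```bash
python3 -m inch '[[[0,0,2],[0,0,0],0],[[0,0,4],[0,0,0],0],[[0,0,10],[0,0,0],0],[[0,0,20],[0,0,0],0],[[0,0,30],[0,0,0],0],[[0,0,35],[0,0,0],0],[[-10,-10,35],[0,0,0],0],[[-10,-30,20],[0,0,0],0],[[-10,-30,0],[0,0,0],0],[[-10,-30,0],[0,0,0],0],[[0,0,0],[0,0,0],0],[[0,0,0],[0,0,0],0],[[0,0,0],[0,0,0],0]]'
python3 - <<'E'
from meas import *
s=bot.observe();print(s['clock'],s['eef_pos'],s['force'],s['joint_velocities'])
x=carton_scene('s15',init=(641,4,.16),zlo=85,zhi=138);snap('top','t15')
x=np.r_[x,42];overlay('t15',SC,x,(95,110,305,310),3.8,'ovt15'); overlay('s15',SC,None,(205,160,425,370),3.6,'ovs15')
for c,n in(('top','top0'),('scene','scene0')):
    for l in('timer','closed_cup','stamp'):
        r=bot.outline_of(c,l);print(c,l,[q['bbox'] for q in r][:1])
E
```

```text
clock: 22.13
eef_pos: [476.0, -312.0, 202.9]
orientation: [[-0.987, -0.004, 0.159], [-0.159, 0.009, -0.987], [0.003, -1.0, -0.009]]
force: [-0.1, 0.7, 0.7]
grip_width: -0.1
22.1333 [ 475.95 -312.01  202.95] [-0.13  0.7   0.65] [-0.02 -0.   -0.02  0.01 -0.   -0.   -0.  ]
carton world [639.5    3.42] 9.472040132517238 n 1929 1772 med 0.6384712010273148  scale XY [71.3  -1.54] relyaw 0.07204013251723741
top timer []
top closed_cup [[312.7, 184.0, 24.4, 30.2]]
top stamp [[338.4, 135.9, 29.4, 28.8]]
scene timer [[239.2, 189.6, 32.2, 23.3]]
scene closed_cup [[213.3, 201.2, 30.6, 33.3]]
scene stamp [[166.8, 207.4, 30.8, 38.9]]
```

View pics/ovt15.png

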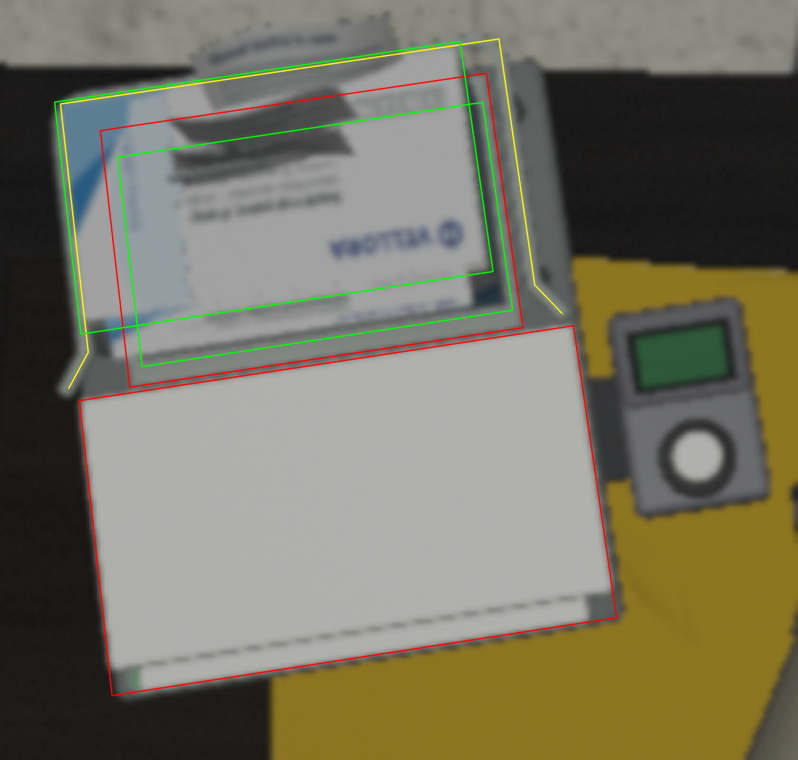

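View pics/ovs15.png

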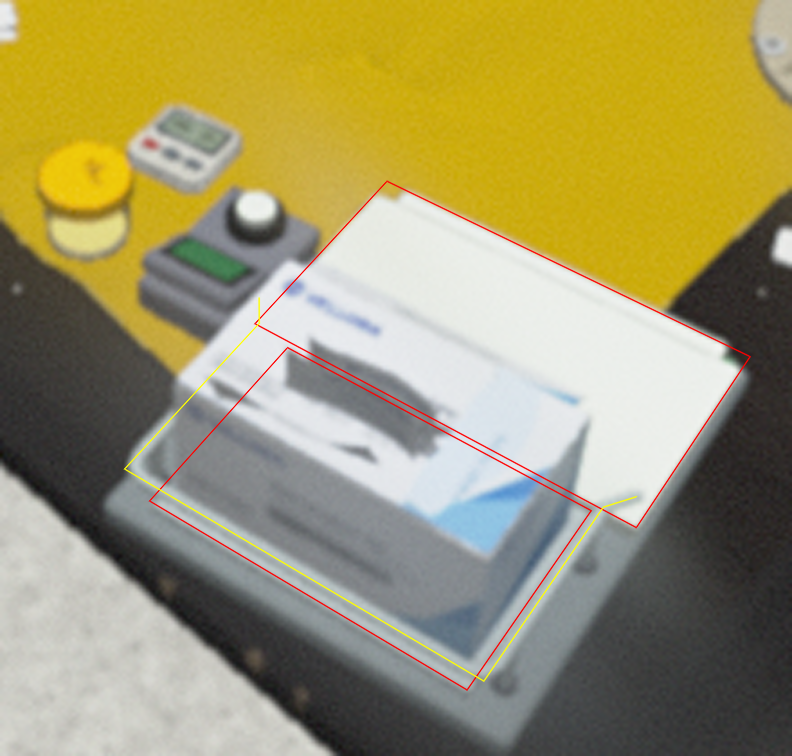

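The top view shows a clear grey strip of plate between the carton's rear and the infeed (from (140,368) to (515,312)). The carton is square between the rails, nothing touches it, the key is up and the bystanders have not moved. I'm handing in.

Run:
```python
from bench import bot
print(bot.observe()['clock']); print(bot.sign_off())
```

```text
22.5333
the job is handed in; nothing more can be done
None
```

The carton is squared up on the weighing plate, the key was pressed and released, and the job was handed in at 22.5 s.

**What I did:**
- I squared and centred the carton with two fingertips on its left side.
- I then pushed it along the lane from behind until its whole base stood on the plate, and took the hand off.
- I pressed the key to its stop, which read about 13 N on the wrist, then released it and moved the arm clear.

**Last checks:**
- **Along the lane:** the base spans about x = 12 to 133 mm, on a plate that spans 1.5 to 149.5 mm.
- **Across the lane:** it is within about 1 mm of centre by the wrist camera. The scene camera reads −1.5 mm, a bias it also showed at the start.
- **Yaw:** less than 0.1° off square.
- **Guard and plate:** the carton has about 13 mm clearance to each side rail, and a strip of plate is visible behind it.
- **Surroundings:** wrist force is about zero. The cup and stamp were found unmoved by both cameras. The timer was found unmoved only in the scene view; the network missed it in the top view.

**What went wrong:** halfway along the push, the carton's overhanging rear flap caught under the hand. It pressed up with about 25 N and back with about 16 N for a moment, and the carton nosed down about 1.9° at the infeed edge. I backed off, it settled level, and I finished the push with the hand tilted back so that only the fingertips touched.

I had no direct reading of the plate or key joints, so how far the plate sank under the load is not confirmed.

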